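# Index a pocketed table by handwheel and hook out a bush

### The arm

A 6-joint arm with a two-finger parallel gripper is mounted at the origin on the work surface. World frame = base frame: x ahead of the robot, y to its left, z up, the work surface at z = 0. Lengths are in mm, angles in degrees, forces in N, time in s.
With the tool pointing down it reaches from about 300 to 750 mm from the base axis. Payload 8.5 kg.
Tool frame: the origin (TCP) lies midway between the tips of the shut fingers; the grasp point (between the pads) lies 19 mm behind it (manip.grip_point_offset is the distance from the TCP to the grasp point, in mm); x points along the fingers, y is the direction in which the jaws open and shut, and the axes are right-handed (so a half turn about x gives the same grasp; the last joint's range is limited). The gripper opens to 85 mm and grips with 20 to 120 N. Pads are 22 mm wide; open, the fingers measure 114 mm over their backs; the gripper's body (76 mm by 85 mm) begins 54 mm behind the grasp point. The pads swing forward as they close: fully open they stand 13 mm farther back than shut.
Start: joints at [51.95, 21.807, 74.336, -0, 83.858, -12.336], TCP at [238.625, 495.518, 201.122] pointing down, gripper open.
Joint ranges: [-178.18, 178.18], [-50.72, 133.34], [12.68, 142.11], [-81.47, 261.47], [9.98, 163.14], [-165.26, 165.26]. Speed limits (degrees/s): [136.94, 136.94, 180, 180, 180, 180].

### API

Orientations are given as [roll, pitch, yaw] about the fixed x, y, z axes, in that order (R = Rz(yaw) Ry(pitch) Rx(roll)).
In Python, from cell import manip gives the robot as it stands.
- The arm moves only by the tool move_arm, never from a script. Its argument "targets" is a list of rows, each a list of 3 entries, a list of its own where there are three numbers: the shift along the tool's x, y, z in m, then the turn about the tool's x in degrees, then the closure, from 0 (fully open) to 1 (shut). A call has 1 to 20 rows; each row is the pose to reach, as a shift and turn from the pose commanded when the call began, along the tool's axes at that moment; what a row does not reach only later rows make up. A row lasts 1/8 s, in which the tool goes at most 62.5 mm and 10.7 degrees, less where a joint would pass 70% of its speed; a pose out of reach is approached as far as the arm can. A call with a gripper value outside its range is refused whole. The fingers move at their own pace and stop on an object; "force" is the grip in N (left out, the last holds). Time passes only in rows, so rows that repeat a pose let the fingers close. It gives the time, the measured TCP pose, the force and the opening at its end, in the units of the state.
- manip.read_state(): the state, without advancing time (a new reading comes with each control period).
- manip.camera(name): name is "scene" or "top" or "wrist"; returns the picture (480x640x3 uint8, red, green, blue); there is no depth.
- manip.get_calibration(name): a dict with "intrinsics" (3x3 intrinsics, pixels), "R" (3x3) and "t" (3): a world point X has camera coordinates R X + t. Camera axes: x right, y down, z forward; pixel columns grow to the right and rows downward; lengths in mm; the calibration is good to about 2 mm. A picture is of the moment at which its call begins: read the wrist's pose just before it. get_calibration takes no time and is no camera call; for the wrist camera it gives the pose at the moment of the call.
- manip.finish_job(): hands the job in, once; it reports no verdict.
The state is a dict: "clock": time; "q": joint angles; "qvel": joint speeds; "effort": joint torques, N m; "tool_pos": TCP position; "tool_rot": TCP orientation; "contact_force": force on the tool from outside, world axes, zero at the start; "moment": the same for the moment, N m; "width": finger opening in mm.
Only numpy, scipy, OpenCV 4.12 (cv2) and the standard library are available. Lean on these libraries where they do the work, as an engineer would, in place of code of your own. Each camera call takes 0.05 s, during which the arm holds its last target.

### The job

Using the handwheel alone, wind the pocketed disc round clockwise until the pocket holding the bush (the part with a hole through it) stands squarely at the gap in the fence; the disc moves on one pocket for each full turn of the wheel, so count the pockets. Then take the hooked pick from its cradle, feel gently how deep its hook reaches, lower it into the pocket behind the bush and drag the bush out through the gap onto the landing plate, keeping your fingers off the bush and the disc. Lay the pick back in its cradle, leave the other two parts in their pockets and do not disturb the things standing around.

Things in the scene. Friction and masses are not known exactly. Their poses are not given: they have to be found in the camera images.
- indexer: Fixed geared indexing table, grey casting 230 x 230 mm. Origin on the bench under the disc's centre, z up; +y runs from there through the gap in the fence to the landing plate, -y to the handwheel. A fixed steel fence ring round the disc (inner radius 103, outer 108 mm, top 76 mm above the bench) closes the pockets' outer ends, except at one gap 28 mm wide on the +y axis.
- crank_grip (a point): Middle of the wheel's upright black handle (22 mm diameter, 52 mm tall, top 162 mm above the bench), 140 mm above the bench. It circles wheel_axis at 48 mm radius and spins freely on its own axis, so it can be held without turning the hand. The level wheel (132 mm over its rim, rim top 108 mm above the bench) turns stiffly (3 N at the handle), stays where left; over 4 turns available.
- wheel_axis (a point): Fixed point on the handwheel's vertical axis, 185 mm along the indexer's -y, 140 mm above the bench.
- bush: Loose brass bush, the wanted part: a ring of 16 mm outer diameter with a 9 mm hole, 12 mm tall, 20 to 45 g, standing upright in the pocket 2 or 3 turns before the gap, 54 to 80 mm from the disc's centre. Origin at the centre of its underside.
- plug: Loose solid brass plug, 16 mm diameter, 12.5 mm tall with a coned top and no hole, in the pocket 4 turns before the gap; stays in its pocket. Origin at the centre of its underside.
- stud: Loose stepped brass stud, 16 mm diameter foot 6 mm tall and an 8 mm stem on it, 16 mm tall in all, in the other pocket 2 or 3 turns before the gap; stays in its pocket. Origin at the centre of its underside.
- pick: Loose hooked pick, 120 g. Origin at the centre of its square wooden handle, 100 mm long (x), 16 mm wide and high; +x to the hook, z up. A thin level shank ends in a small collar at x = 120 mm; in it a 6 mm round upright steel leg, the hook, is clamped at a depth that differs each time: its rounded tip is 42 to 58 mm below the handle's centre line. It lies in the cradle, handle centre 68 mm above the bench.
- cradle: Fixed wooden cradle of the pick, base plate 110 x 60 x 10 mm. Origin on the bench under its centre; x is along the pick, +x to the hook's side. Two posts 10 mm thick at x = -38 and +38 mm carry notches 26 mm wide, floors 60 mm and cheeks 74 mm above the bench; between the posts the pick's handle is free for the fingers.
- screwbox: Bystander: grey divided plastic tray 110 x 150 x 40 mm. Origin under its centre.
- spanner: Bystander: steel wrench lying on the bench.
- oilcan: Bystander: plain steel can 60 mm diameter, 90 mm tall. Origin under its centre.
- disc: Dark steel disc, 200 mm diameter, with eight radial pockets 45 degrees apart. Same origin as the indexer; its y axis runs along the pocket that is at the gap at the start (yaw 0 to the indexer). Clockwise (seen from above) wheel turns move it clockwise, 45 degrees per full turn, without play. Three loaded pockets reach the gap after 2, 3 and 4 clockwise turns (bush: 2 or 3); the others are empty.
- pocket_floor (a point): Point fixed on the disc, on the floor of the pocket that is at the gap at the start, 70 mm from the disc's centre, 60 mm above the bench. Each pocket is a level slot 20 mm wide between two bars 5 mm wide, 18 mm tall (tops 78 mm above the bench), from the central boss (36 mm radius, as tall as the bars) out to 99 mm radius; open above and at the outer end.
- landing (a point): Centre of the fixed landing plate beyond the gap, 146 mm from the disc's centre along the indexer's +y, 59 mm above the bench (1 mm below the pocket floors). The plate reaches from 101 to 187 mm along +y and is 56 mm wide inside low lips (tops 70 mm above the bench).
Mind the look-alikes: they are no part of the job. Of the things that look like the cradle, take the one that is nearest to the robot's base at the start.

How it is judged (in metres and radians):
On the way, in this order (a step that is already met when the one before it is completed fails the run):
1. the pocket with the bush stands at the gap (bush within 6 mm of the gap's centre line, still inside the fence, at rest) (x of bush in the frame of indexer between -0.006 and 0.006 m and y of bush in the frame of indexer between 0.035 and 0.1 m and linear speed of bush below 0.004 m/s), for 0.3 s.
2. the pick drags the bush through the gap (touching it with its centre past 100 mm from the disc's centre) (y of bush in the frame of indexer between 0.1 and 0.19 m and contact force between pick and bush above 0.02 N).
At the end, for the whole second after the job is handed in: The bush rests on the landing plate, its centre 116 to 182 mm from the disc's centre along +y; the pick lies at rest in both notches of its cradle, within 30 mm of where the cradle's centre is and level; plug and stud are still in their pockets (within 100 mm of the disc's centre) (y of bush in the frame of indexer between 0.116 and 0.182 m and x of bush in the frame of indexer between -0.03 and 0.03 m and z of bush in the frame of indexer between 0.054 and 0.072 m and linear speed of each of bush, pick below 0.01 m/s and horizontal distance between pick and cradle below 0.03 m and height (world z) of pick between 0.064 and 0.074 m and angle between the x axis of pick and the x axis of cradle, either way round below 0.15 rad and horizontal distance between each of plug, stud and indexer below 0.1 m); the robot touches nothing.
It fails at once if the fingers touch the bush (contact force between the fingers and bush above 0.5 N).
It fails at once if the robot pushes on the disc itself (contact force between any of the arm, the fingers and disc above 5 N).
It fails at once if the plug or stud leaves its pocket (horizontal distance between any of plug, stud and indexer above 0.103 m).
It fails at once if a bystander is shifted more than 30 mm (distance of any of screwbox, spanner, oilcan from where it was at the start of the episode above 0.03 m).
It fails at once if the pick is pressed hard (over 40 N) on the disc or the indexer (contact force between pick and disc above 40 N or contact force between pick and indexer above 40 N).
It also fails if it takes over 72 s, if anything falls off the work surface, if the arm or the gripper's body presses on something with over 40 N, if the wrist force passes 120 N, or if a joint passes its speed limit or range.

## Working session

There is one attempt and no reset: what is moved stays moved. The work goes in short steps, Python scripts to look and compute and a tool call to move; the robot and the scene stay as the last step left them, time stands still between calls to the robot, and variables do not carry over. Pictures are saved under pics/ and viewed, and the job is handed in when it is done.

Besides the shell and the picture viewer there is one more tool, called after "Call:" as name([rows], argument=value, ...), one row to a line, values as JSON. move_arm: Moves the arm, as the interface text tells. Its arguments: {"type":"object","properties":{"targets":{"type":"array","items":{"type":"array"}},"force":{"type":"number"}},"required":["targets"]}

```bash
ls; mkdir -p pics; python3 - <<'E'
from cell import manip
import cv2,json,numpy as np
s=manip.read_state();print(s)
print(manip.grip_point_offset)
for n in("scene","top","wrist"):
    c=manip.get_calibration(n);print(n,np.round(c["intrinsics"],1).tolist(),np.round(c["R"],4).tolist(),np.round(c["t"],1).tolist())
    im=manip.camera(n);cv2.imwrite(f"pics/{n}0.png",im[:,:,::-1])
E
```

```text
pics
{'clock': 0.0, 'q': array([ 5.19500712e+01,  2.18408260e+01,  7.43862965e+01, -1.48739062e-04,
        8.38575790e+01, -1.23362668e+01]), 'qvel': array([-0.03919224,  0.03652598,  0.07440738, -0.04508368,  0.0143904 ,
        0.05409411]), 'effort': array([-1.39910968e-03, -4.48460484e+01, -2.31284684e+01, -2.08535571e-04,
        4.67544218e-03,  4.65339298e-06]), 'tool_pos': array([238.42006005, 495.25410785, 200.50426836]), 'tool_rot': array([-102.23624693,   89.91529836, -127.94989291]), 'contact_force': array([-0.08911157,  1.01720344, -0.68515024]), 'moment': array([0.0056367 , 0.00763069, 0.02226998]), 'width': 85.40818271956347}
18.700000000000003
scene [[476.0, 0.0, 324.0], [0.0, 476.0, 243.7], [0.0, 0.0, 1.0]] [[0.539, 0.8422, 0.0133], [0.7044, -0.442, -0.5554], [-0.4618, 0.3087, -0.8315]] [-400.2, -295.4, 1461.2]
top [[521.1, 0.0, 313.6], [0.0, 521.1, 240.6], [0.0, 0.0, 1.0]] [[-0.0035, -0.9998, -0.0215], [-0.9875, 0.0068, -0.1572], [0.1573, 0.0206, -0.9873]] [145.1, 589.7, 1185.3]
wrist [[356.7, 0.0, 324.7], [0.0, 356.7, 238.5], [0.0, 0.0, 1.0]] [[0.4336, 0.9011, -0.0015], [0.8662, -0.4163, 0.2764], [0.2485, -0.1212, -0.961]] [-549.4, -36.3, 379.9]
```

View pics/scene0.png

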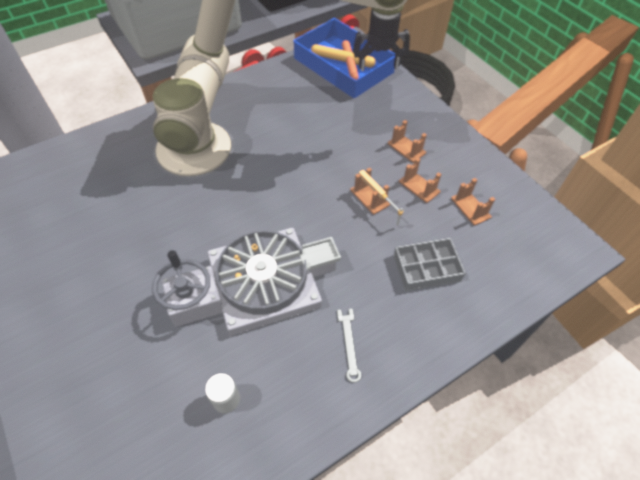

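View pics/top0.png

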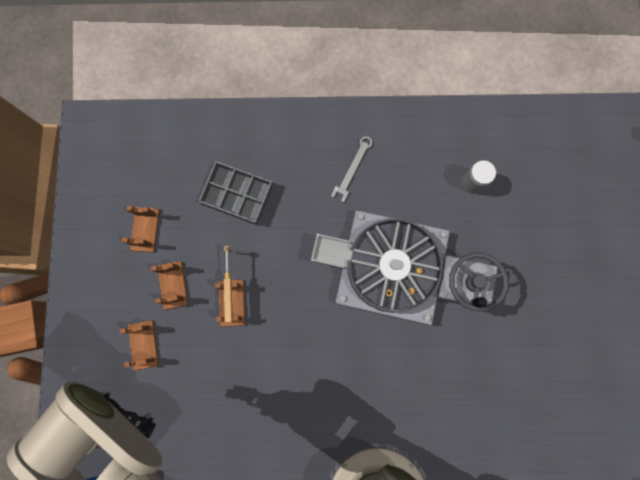

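View pics/wrist0.png

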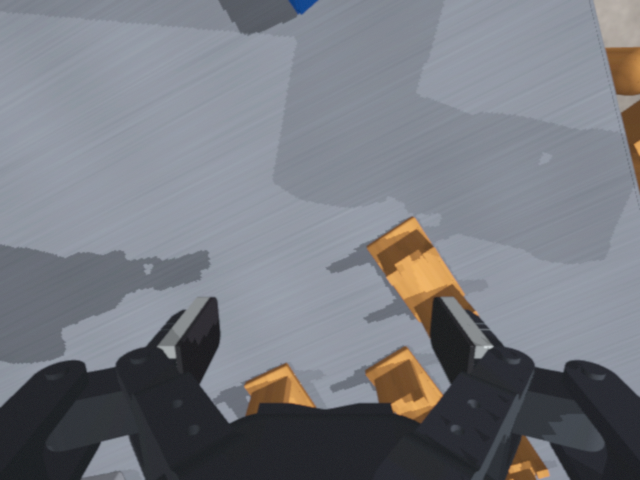

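```bash
cat > h.py <<'E'
import numpy as np,cv2
from cell import manip
def ray(cal,u,v):
    K,R,t=[np.array(cal[k],float) for k in("intrinsics","R","t")]
    d=R.T@np.linalg.solve(K,[u,v,1.]); return -R.T@t,d
def at(cal,u,v,z):
    o,d=ray(cal,u,v); return (o+d*(z-o[2])/d[2])
def proj(cal,X):
    K,R,t=[np.array(cal[k],float) for k in("intrinsics","R","t")]
    c=R@np.array(X,float)+t; c=K@c; return c[:2]/c[2]
def rot():
    from scipy.spatial.transform import Rotation as Ro
    return Ro.from_euler('xyz',manip.read_state()["tool_rot"],degrees=True).as_matrix()
E
python3 - <<'E'
import cv2
t=cv2.imread('pics/top0.png');s=cv2.imread('pics/scene0.png')
cv2.imwrite('pics/a.png',cv2.resize(t[200:340,300:520],None,fx=3.6,fy=3.6,interpolation=2))
cv2.imwrite('pics/b.png',cv2.resize(t[200:350,110:270],None,fx=4,fy=4,interpolation=2))
cv2.imwrite('pics/c.png',cv2.resize(s[220:340,140:350],None,fx=3.8,fy=3.8,interpolation=2)[:600,:798])
E
```

```text
(no output)
```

View pics/a.png

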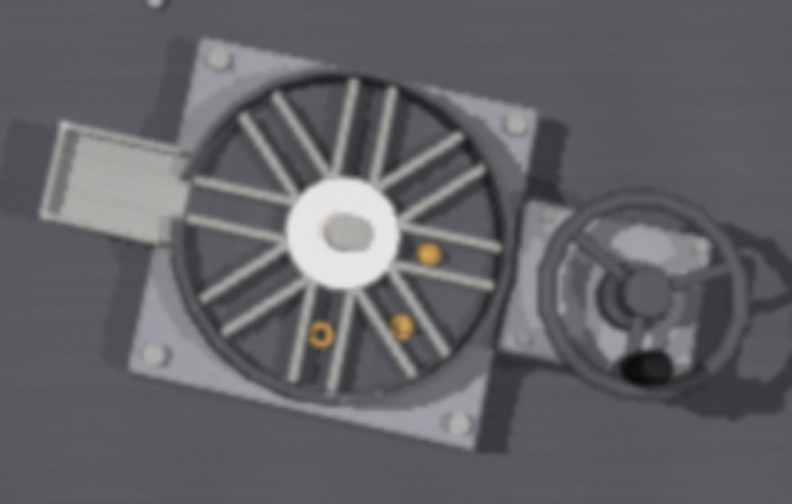

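View pics/b.png

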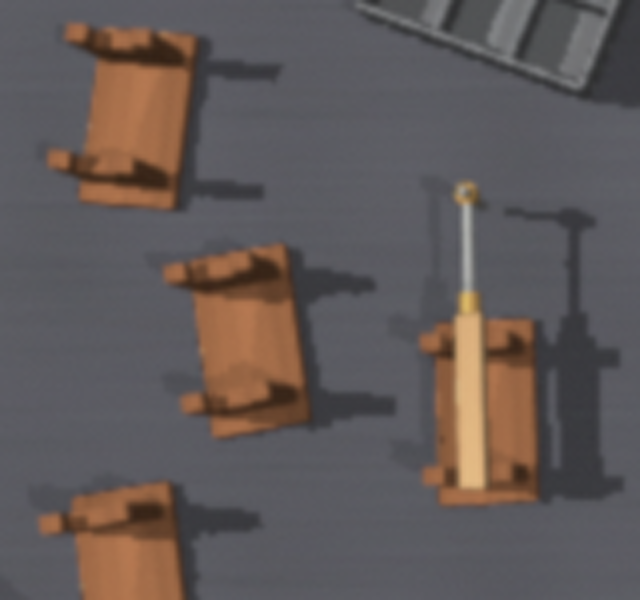

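View pics/c.png

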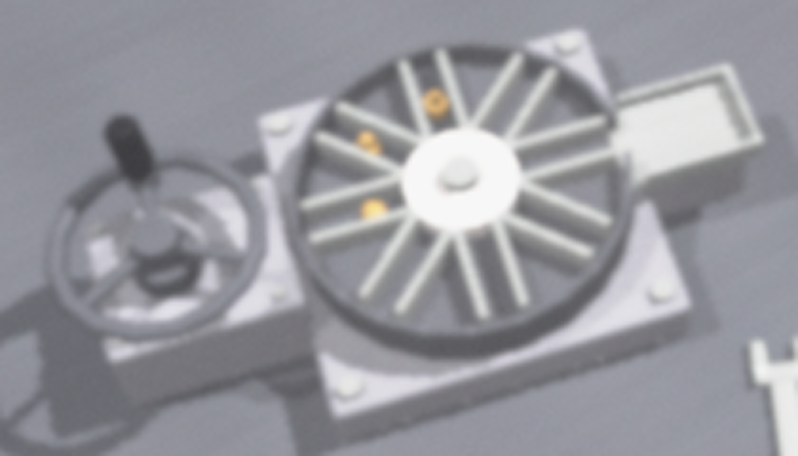

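```bash
python3 - <<'E'
from h import *
t=cv2.imread('pics/top0.png');s=cv2.imread('pics/scene0.png')
T=manip.get_calibration("top");S=manip.get_calibration("scene")
def cen(im,x0,x1,y0,y1,f):
    m=f(im[y0:y1,x0:x1].astype(int)).astype(np.uint8)
    n,l,st,c=cv2.connectedComponentsWithStats(m)
    return [(st[i,4],np.round(c[i]+[x0,y0],2)) for i in range(1,n) if st[i,4]>3]
w=lambda a:a.min(2)>175
print('boss top',b:=cen(t,375,415,245,285,w))
for a,c in b: print(a,at(T,*c,78))
print('boss sc',b:=cen(s,240,285,250,280,lambda a:a.min(2)>235))
for a,c in b: print(a,at(S,*c,78))
br=lambda a:(a[:,:,2]-a[:,:,0]>60)
for nm,im,C,r in(('t',t,T,(380,440,250,310)),('s',s,S,(220,280,235,290))):
    for a,c in cen(im,*r,br): print(nm,a,c,at(C,*c,72))
dk=lambda a:a.max(2)<38
for a,c in cen(t,465,500,285,315,dk): print('handle t',a,c,at(T,*c,162),at(T,*c,150))
for a,c in cen(s,160,190,245,275,lambda a:a.max(2)<60): print('handle s',a,c,at(S,*c,150))
# wheel rim: outer ellipse crop a coords
def f(u,v):return 300+(u+.5)/3.6-.5,200+(v+.5)/3.6-.5
def g(u,v):return 110+(u+.5)/4-.5,200+(v+.5)/4-.5
L,Rr,Tt,B=[at(T,*f(*p),104) for p in((539,292),(748,290),(645,191),(643,396))]
print('rim',L,Rr,Tt,B,(L+Rr)/2,(Tt+B)/2)
print('hub',at(T,*f(648,290),112))
print('landing', [at(T,*f(*p),70) for p in((64,122),(42,216))])
sc=[at(T,*f(*p),50) for p in((219,58),(516,124),(458,424),(154,355))];print('screws',sc,np.mean(sc,0))
print('collar',at(T,*g(466,192),68),'ferrule',at(T,*g(469,302),68),'handle end',at(T,*g(473,487),76),at(T,*g(469,314),76))
E
```

```text
boss top [(np.int32(650), array([394.55, 264.34]))]
650 [529.4342212  -43.54177849  78.        ]
boss sc [(np.int32(521), array([261.09, 266.8 ]))]
521 [531.26100092 -44.62412624  78.        ]
t 29 [418.66 270.28] [516.10721969 -99.01508314  72.        ]
t 30 [411.33 290.37] [470.30224616 -80.78270796  72.        ]
t 27 [389.22 292.52] [465.66029547 -30.45157529  72.        ]
s 29 [254.28 246.59] [467.57260173 -29.86849788  72.        ]
s 19 [236.79 257.05] [471.99063598 -80.19055718  72.        ]
s 19 [237.68 274.37] [ 516.68506324 -100.42956224   72.        ]
handle t 83 [478.41 302.11] [ 439.56478179 -204.93368867  162.        ] [ 440.03327984 -208.4276981   150.        ]
rim [ 489.20732784 -160.26930121  104.        ] [ 489.77073207 -288.18211717  104.        ] [ 551.58156589 -228.50644854  104.        ] [ 425.39103146 -220.60235391  104.        ] [ 489.48902996 -224.22570919  104.        ] [ 488.48629868 -224.55440122  104.        ]
hub [ 489.44621918 -224.71616084  112.        ]
landing [array([603.53485959, 132.50044624,  70.        ]), array([542.38391411, 146.91262257,  70.        ])]
screws [array([649.14699978,  30.2102293 ,  50.        ]), array([ 603.54279122, -163.02595535,   50.        ]), array([ 409.48061745, -117.95121805,   50.        ]), array([454.19750835,  75.46716845,  50.        ])] [529.0919792  -43.82494391  50.        ]
collar [572.04711351 345.6156658   68.        ] ferrule [507.76044907 342.39591554  68.        ] handle end [402.0014375  336.22247712  76.        ] [500.11665717 340.73075842  76.        ]
```

```bash
cat >> h.py <<'E'
def shift(target,z=None):
    s=manip.read_state(); return rot().T@(np.array(target,float)-s["tool_pos"])
E
python3 - <<'E'
from h import *
print(np.round(rot(),4))
print(shift([440,-211,215]))
print(np.round(proj(manip.get_calibration("top"),[0,0,0])))
T=manip.get_calibration("top");S=manip.get_calibration("scene")
def f(u,v):return 140+(u+.5)/3.8-.5,220+(v+.5)/3.8-.5
# scene handle: top and base
for p,z in (((121,123),162),((140,172),110)): print(at(S,*f(*p),z))
E
```

```text
[[-7.000e-04  4.339e-01  9.010e-01]
 [-9.000e-04  9.010e-01 -4.339e-01]
 [-1.000e+00 -1.100e-03 -2.000e-04]]
[ -13.8575212  -548.96628381  488.0227134 ]
[377. 500.]
[ 440.41081225 -211.79866234  162.        ]
[ 441.41964678 -213.93073699  110.        ]
```

Call:
move_arm([
  [[-0.003,-0.04,0.035],-10,0],
  [[-0.006,-0.08,0.07],-20,0],
  [[-0.01,-0.12,0.105],-29,0],
  [[-0.014,-0.16,0.141],-29,0],
  [[-0.014,-0.2,0.177],-29,0],
  [[-0.014,-0.24,0.213],-29,0],
  [[-0.014,-0.28,0.249],-29,0],
  [[-0.014,-0.32,0.285],-29,0],
  [[-0.014,-0.36,0.321],-29,0],
  [[-0.014,-0.4,0.357],-29,0],
  [[-0.014,-0.44,0.393],-29,0],
  [[-0.014,-0.48,0.429],-29,0],
  [[-0.014,-0.52,0.464],-29,0],
  [[-0.014,-0.55,0.491],-29,0],
  [[-0.014,-0.55,0.491],-29,0],
  [[-0.014,-0.55,0.491],-29,0],
])

```text
clock: 2.15
tool_pos: [442.0, -212.4, 214.9]
tool_rot: [129.1, 89.9, 132.4]
contact_force: [-1.0, -0.1, 0.7]
width: 85.4
```

```bash
python3 - <<'E'
from h import *
s=manip.read_state();print({k:np.round(v,2).tolist() for k,v in s.items() if k in('clock','q','tool_pos','tool_rot','contact_force','width')})
print(np.round(rot(),3))
W=manip.get_calibration("wrist");im=manip.camera("wrist");cv2.imwrite("pics/w1.png",im[:,:,::-1])
for X in([442,-213,162],[489,-224.5,108],[530,-44,78]): print(proj(W,X))
np.savez('w1.npz',**W)
E
```

```text
{'clock': 2.15, 'q': [-39.53, 15.23, 81.9, 0.01, 82.93, -132.82], 'tool_pos': [442.04, -212.42, 214.91], 'tool_rot': [129.13, 89.95, 132.42], 'contact_force': [-1.0, -0.08, 0.65], 'width': 85.36}
[[-0.001 -0.057  0.998]
 [ 0.001  0.998  0.057]
 [-1.     0.001 -0.001]]
[323.7094696  245.70192871]
[307.11658558 279.08816148]
[493.14850622 316.44576334]
```

View pics/w1.png

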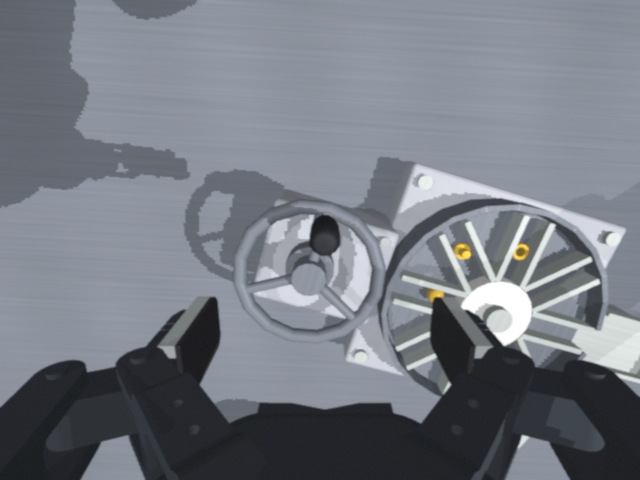

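Call:
move_arm([
  [[0.035,0,0],0,0],
  [[0.07,0,0],0,0],
  [[0.089,0,0],0,0.2],
  [[0.089,0,0],0,0.7],
  [[0.089,0,0],0,1],
  [[0.089,0,0],0,1],
  [[0.089,0,0],0,1],
  [[0.089,0,0],0,1],
], force=40)

```text
clock: 3.2
tool_pos: [442.7, -213.0, 127.2]
tool_rot: [-27.5, 89.9, -24.2]
contact_force: [-0.1, 2.3, 6.2]
width: 15.5
```

```bash
python3 - <<'E'
from h import *
s=manip.read_state();print({k:np.round(v,2).tolist() for k,v in s.items() if k in('clock','q','tool_pos','tool_rot','contact_force','width')})
R=rot()
ax=np.array([489,-224.5]);p=s['tool_pos'][:2]
a0=np.degrees(np.arctan2(*(p-ax)[::-1]));print('ang',a0,np.hypot(*(p-ax)))
for r in range(1,21):
    a=np.radians(a0-18*r); q=ax+48*np.array([np.cos(a),np.sin(a)])
    d=R.T@np.array([*(q-p),0]);print(r,np.round(d/1000,3).tolist())
E
```

```text
{'clock': 3.2, 'q': [-39.55, 20.07, 90.5, 0.03, 69.33, -132.85], 'tool_pos': [442.73, -213.02, 127.21], 'tool_rot': [-27.51, 89.9, -24.22], 'contact_force': [-0.15, 2.35, 6.23], 'width': 15.47}
ang 166.06200938132127 47.66991558944656
1 [-0.0, 0.014, 0.006]
2 [0.0, 0.024, 0.017]
3 [0.0, 0.031, 0.03]
4 [0.0, 0.034, 0.045]
5 [0.0, 0.032, 0.06]
6 [0.0, 0.025, 0.073]
7 [0.0, 0.015, 0.084]
8 [0.0, 0.001, 0.091]
9 [0.0, -0.013, 0.094]
10 [0.0, -0.028, 0.091]
11 [0.0, -0.042, 0.085]
12 [0.0, -0.053, 0.074]
13 [0.0, -0.06, 0.061]
14 [0.0, -0.062, 0.046]
15 [0.0, -0.06, 0.031]
16 [0.0, -0.053, 0.018]
17 [0.0, -0.043, 0.007]
18 [0.0, -0.03, 0.0]
19 [0.0, -0.015, -0.002]
20 [-0.0, 0.0, -0.0]
```

```bash
python3 - <<'E'
from h import *
im=manip.camera("wrist");cv2.imwrite("pics/w2.png",im[:,:,::-1])
im=manip.camera("scene");cv2.imwrite("pics/s2.png",cv2.resize(im[200:320,110:270,::-1],None,fx=5,fy=5,interpolation=2))
print(manip.read_state()['width'],manip.read_state()['tool_pos'])
E
```

```text
15.512324671717492 [ 442.72868591 -213.02331891  127.20203103]
```

View pics/w2.png

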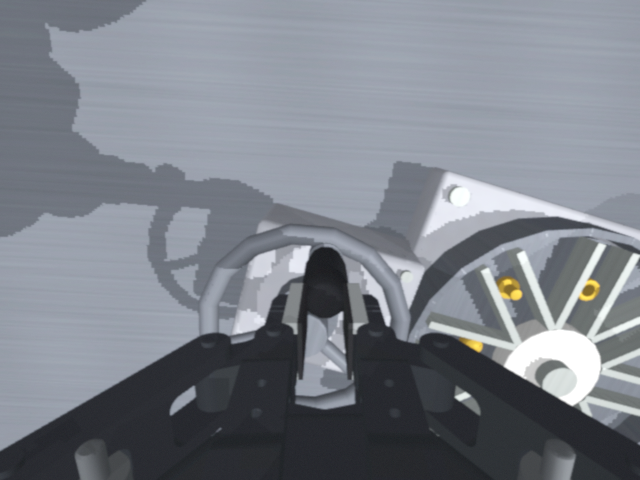

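View pics/s2.png

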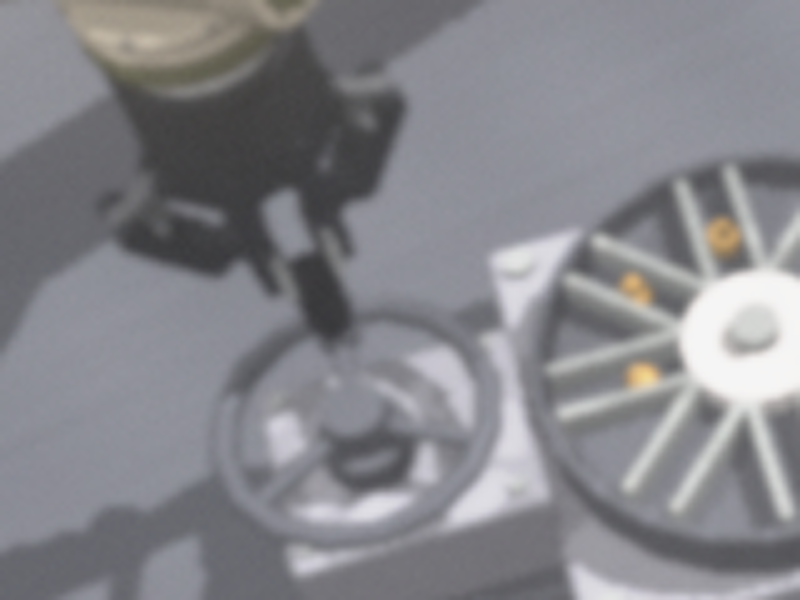

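```bash
python3 - <<'E'
from h import *
W=manip.get_calibration("wrist");print(-np.array(W['R']).T@W['t'])
for X in([443,-213,162],[443,-213,110],[454,-213,162],[432,-213,162],[443,-213,127],[443,-213,146]): print(X,proj(W,X))
print('top edges',at(W,325,318,162),at(W,347,300,162),at(W,303,300,162))
E
```

```text
[ 372.32578755 -216.88174576  300.83090218]
[443, -213, 162] [324.56425482 306.99939288]
[443, -213, 110] [324.69212944 264.74279356]
[454, -213, 162] [323.11698934 329.76122298]
[432, -213, 162] [326.07046712 283.31047827]
[443, -213, 127] [324.65785393 276.06925145]
[443, -213, 146] [324.61168001 291.32757799]
top edges [ 448.23331543 -212.50907608  162.        ] [ 439.15793224 -203.63678635  162.        ] [ 440.24952135 -222.37227522  162.        ]
```

```bash
python3 - <<'E'
import cv2
im=cv2.imread('pics/w2.png');cv2.imwrite('pics/w2c.png',cv2.resize(cv2.convertScaleAbs(im[210:420,220:430],alpha=2,beta=20),None,fx=2.85,fy=2.85,interpolation=2))
E
```

```text
(no output)
```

View pics/w2c.png

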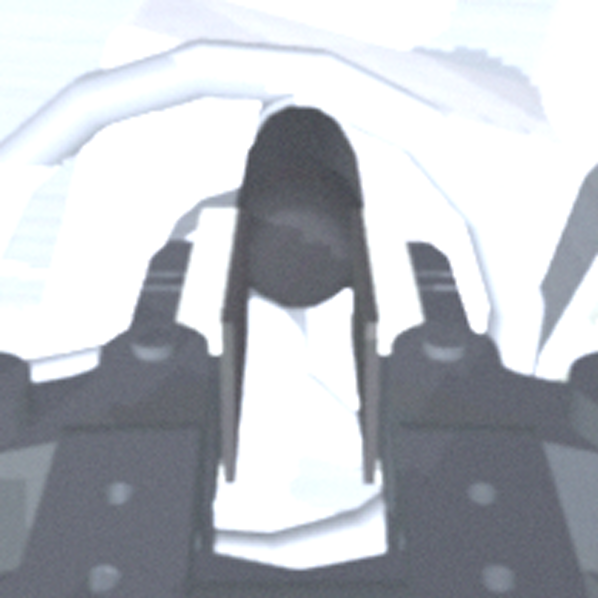

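Call:
move_arm([
  [[0,0.007,0.002],0,1],
  [[0,0.014,0.006],0,1],
  [[0,0.024,0.017],0,1],
  [[0,0.031,0.03],0,1],
  [[0,0.034,0.045],0,1],
  [[0,0.034,0.045],0,1],
], force=40)

```text
clock: 4.05
tool_pos: [486.9, -175.8, 127.2]
tool_rot: [-0.9, 89.8, 2.4]
contact_force: [2.7, 4.1, 7.8]
width: 15.3
```

```bash
python3 - <<'E'
from h import *
s=manip.read_state();print({k:np.round(v,2).tolist() for k,v in s.items() if k in('clock','q','tool_pos','tool_rot','contact_force','width')})
im=manip.camera("scene");cv2.imwrite("pics/s3.png",cv2.resize(im[200:320,150:310,::-1],None,fx=5,fy=5,interpolation=2))
E
```

```text
{'clock': 4.05, 'q': [-33.03, 22.46, 86.54, 0.11, 70.85, -126.4], 'tool_pos': [486.94, -175.76, 127.19], 'tool_rot': [-0.94, 89.82, 2.4], 'contact_force': [2.68, 4.15, 7.76], 'width': 15.32}
```

View pics/s3.png

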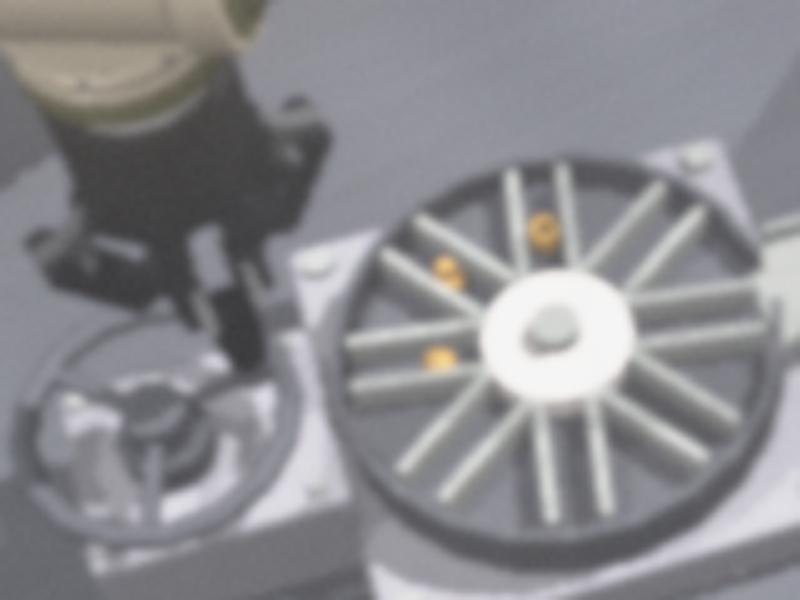

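Call:
move_arm([
  [[0,-0.002,0.015],0,1],
  [[0,-0.009,0.028],0,1],
  [[0,-0.019,0.039],0,1],
  [[0,-0.033,0.046],0,1],
  [[0,-0.047,0.049],0,1],
  [[0,-0.062,0.046],0,1],
  [[0,-0.076,0.04],0,1],
  [[0,-0.087,0.029],0,1],
  [[0,-0.094,0.016],0,1],
  [[0,-0.096,0.001],0,1],
  [[0,-0.094,-0.014],0,1],
  [[0,-0.087,-0.027],0,1],
  [[0,-0.077,-0.038],0,1],
  [[0,-0.064,-0.045],0,1],
  [[0,-0.049,-0.047],0,1],
  [[0,-0.034,-0.045],0,1],
  [[0,-0.02,-0.039],0,1],
  [[0,-0.01,-0.028],0,1],
  [[0,-0.003,-0.015],0,1],
  [[0,0,0],0,1],
])

```text
clock: 6.6
tool_pos: [485.2, -175.6, 127.2]
tool_rot: [175.1, 90.0, 178.4]
contact_force: [-4.1, -2.0, 8.8]
width: 15.2
```

```bash
python3 - <<'E'
from h import *
s=manip.read_state();print({k:np.round(v,2).tolist() for k,v in s.items() if k in('clock','q','tool_pos','tool_rot','contact_force','width')})
im=manip.camera("scene");cv2.imwrite("pics/s4.png",cv2.resize(im[200:320,150:310,::-1],None,fx=5,fy=5,interpolation=2))
E
```

```text
{'clock': 6.6, 'q': [-33.05, 22.39, 86.65, -0.02, 70.99, -126.35], 'tool_pos': [485.21, -175.58, 127.18], 'tool_rot': [175.11, 89.96, 178.42], 'contact_force': [-4.08, -1.97, 8.76], 'width': 15.23}
```

View pics/s4.png

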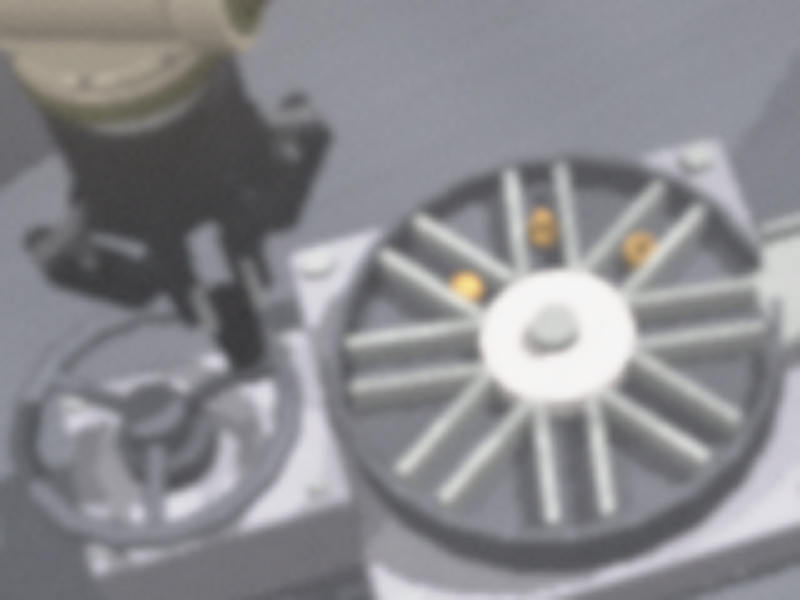

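Call:
move_arm([
  [[0,-0.002,0.015],0,1],
  [[0,-0.009,0.028],0,1],
  [[0,-0.019,0.039],0,1],
  [[0,-0.033,0.046],0,1],
  [[0,-0.047,0.049],0,1],
  [[0,-0.062,0.046],0,1],
  [[0,-0.076,0.04],0,1],
  [[0,-0.087,0.029],0,1],
  [[0,-0.094,0.016],0,1],
  [[0,-0.096,0.001],0,1],
  [[0,-0.094,-0.014],0,1],
  [[0,-0.087,-0.027],0,1],
  [[0,-0.077,-0.038],0,1],
  [[0,-0.064,-0.045],0,1],
  [[0,-0.049,-0.047],0,1],
  [[0,-0.039,-0.046],0,1],
  [[0,-0.034,-0.045],0,1],
  [[0,-0.034,-0.045],0,1],
  [[0,-0.034,-0.045],0,1],
])

```text
clock: 9.02
tool_pos: [442.8, -212.8, 127.2]
tool_rot: [-32.2, 89.9, -28.9]
contact_force: [-1.0, 1.6, 9.3]
width: 15.2
```

```bash
python3 - <<'E'
from h import *
s=manip.read_state();print({k:np.round(v,2).tolist() for k,v in s.items() if k in('clock','q','tool_pos','tool_rot','contact_force','width')})
im=manip.camera("scene");cv2.imwrite("pics/s5f.png",im[:,:,::-1]);cv2.imwrite("pics/s5.png",cv2.resize(im[200:320,190:350,::-1],None,fx=5,fy=5,interpolation=2))
im=manip.camera("top");cv2.imwrite("pics/t5f.png",im[:,:,::-1]);cv2.imwrite("pics/t5.png",cv2.resize(im[200:340,300:520,::-1],None,fx=3.6,fy=3.6,interpolation=2))
E
```

```text
{'clock': 9.02, 'q': [-39.51, 20.07, 90.51, 0.02, 69.34, -132.82], 'tool_pos': [442.76, -212.75, 127.15], 'tool_rot': [-32.16, 89.92, -28.86], 'contact_force': [-1.0, 1.55, 9.26], 'width': 15.21}
```

View pics/s5.png

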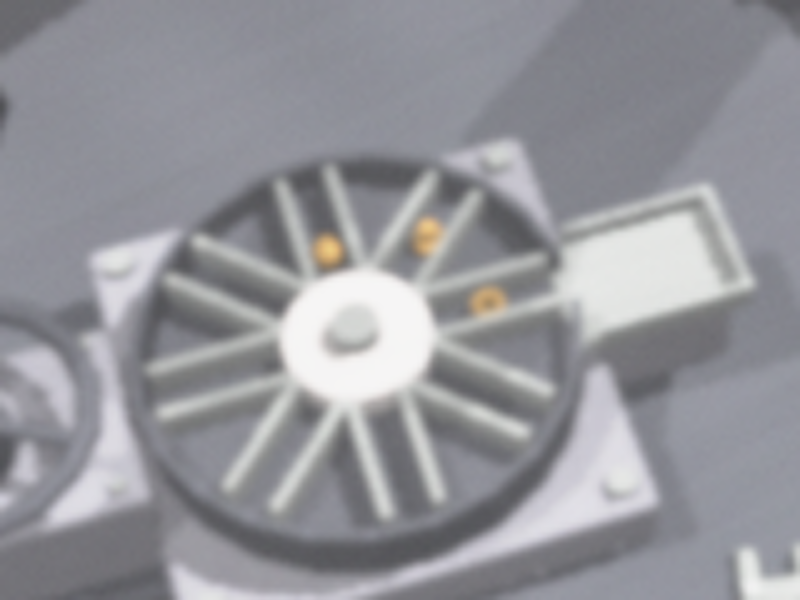

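View pics/t5.png

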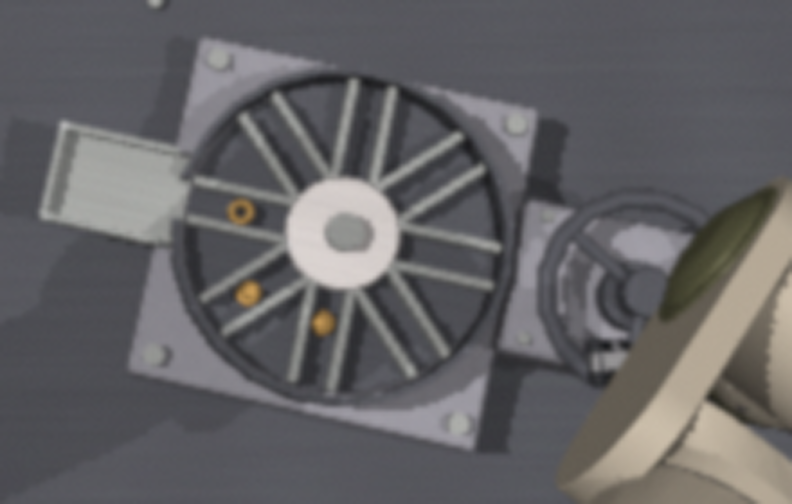

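```bash
python3 - <<'E'
from h import *
T=manip.get_calibration("top");S=manip.get_calibration("scene")
t=cv2.imread('pics/t5f.png');s=cv2.imread('pics/s5f.png')
c0=np.array([529.8,-44.]);yaw=np.radians(-12.7)
ux=np.array([np.cos(yaw),np.sin(yaw)]);uy=np.array([-ux[1],ux[0]])
for nm,im,C,r in(('t',t,T,(350,400,250,300)),('s',s,S,(250,300,235,280))):
    x0,x1,y0,y1=r;a=im[y0:y1,x0:x1].astype(int);m=(a[:,:,2]-a[:,:,0]>60).astype(np.uint8)
    n,l,st,c=cv2.connectedComponentsWithStats(m)
    for i in range(1,n):
        if st[i,4]>3:
            P=at(C,*(c[i]+[x0,y0]),72)[:2];print(nm,P,(P-c0)@ux,(P-c0)@uy)
# pick mask
for nm,im,C,r in(('t',t,T,(210,245,235,325)),('s',s,S,(340,410,160,225))):
    x0,x1,y0,y1=r;cv2.imwrite(f'pics/p{nm}.png',cv2.resize(im[y0:y1,x0:x1],None,fx=6 if nm=='t' else 8,fy=6 if nm=='t' else 8,interpolation=2))
E
```

```text
t [544.00629701  19.68123378] -0.14134406223257995 65.24644382656827
t [491.8426147   15.89948221] -50.197414368075705 50.08922697885194
t [473.16655527 -30.34605219] -58.249650274798114 0.8692498847811744
s [494.75909265  13.94510032] -46.922625931988236 48.82383653300342
s [476.93593914 -32.34096206] -54.13391273482561 -0.24816887036803745
s [542.47776554  19.80013712] -1.658619761176663 65.0263963036111
```

View pics/pt.png

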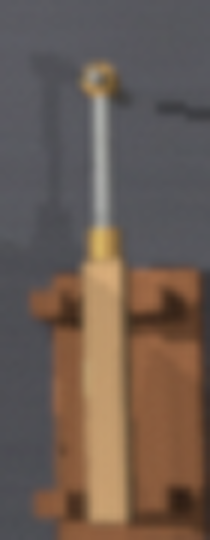

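View pics/ps.png

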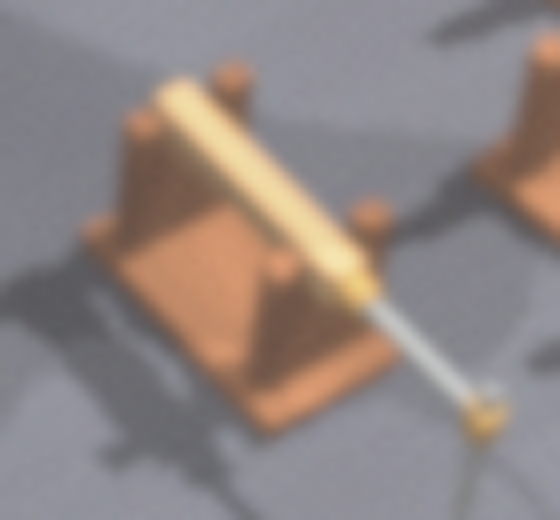

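```bash
python3 - <<'E'
from h import *
T=manip.get_calibration("top");S=manip.get_calibration("scene")
ft=lambda u,v:(210+(u+.5)/6-.5,235+(v+.5)/6-.5)
fs=lambda u,v:(340+(u+.5)/8-.5,160+(v+.5)/8-.5)
for p,z in(((99,79),72),((103.5,258),76),((107.5,520),76)): print('t',at(T,*ft(*p),z))
for p,z in(((485,417),70),((178,97),76),((345,265),76)): print('s',at(S,*fs(*p),z))
im=cv2.imread('pics/s5f.png');cv2.imwrite('pics/ps2.png',cv2.resize(im[190:250,370:440],None,fx=10,fy=10,interpolation=2))
E
```

```text
t [571.16790675 344.94138768  72.        ]
t [501.36218579 340.85512845  76.        ]
t [402.28435516 337.08152859  76.        ]
s [571.95093911 344.61512416  70.        ]
s [408.35308519 336.41940846  76.        ]
s [499.41976805 340.56315471  76.        ]
```

View pics/ps2.png

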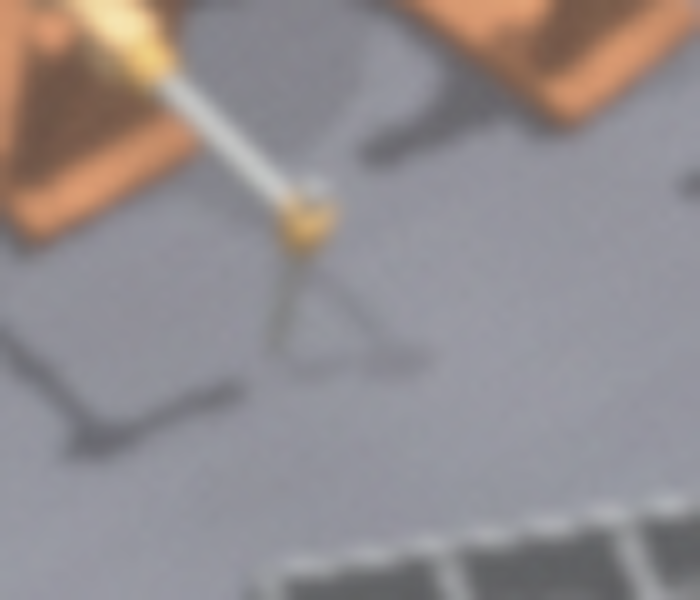

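Call:
move_arm([
  [[0,0,0],0,0.5],
  [[0,0,0],0,0],
  [[0,0,0],0,0],
  [[-0.03,0,0],0,0],
  [[-0.07,0,0],0,0],
  [[-0.09,0.03,0.002],0,0],
  [[-0.09,0.08,0.006],0,0],
  [[-0.09,0.13,0.01],0,0],
  [[-0.09,0.18,0.014],0,0],
  [[-0.09,0.23,0.018],0,0],
  [[-0.09,0.28,0.021],0,0],
  [[-0.09,0.33,0.025],0,0],
  [[-0.09,0.38,0.028],0,0],
  [[-0.09,0.43,0.032],0,0],
  [[-0.07,0.48,0.036],0,0],
  [[-0.05,0.53,0.04],0,0],
  [[-0.03,0.551,0.041],0,0],
  [[-0.023,0.551,0.041],0,0],
  [[-0.023,0.551,0.041],0,0],
])

```text
clock: 11.5
tool_pos: [451.7, 338.7, 149.0]
tool_rot: [-144.0, 89.9, -140.8]
contact_force: [0.4, -1.1, 0.2]
width: 85.7
```

```bash
python3 - <<'E'
from h import *
s=manip.read_state();print({k:np.round(v,2).tolist() for k,v in s.items() if k in('clock','q','tool_pos','tool_rot','contact_force','width')})
print(np.round(rot(),3))
S=manip.get_calibration("scene")
for z in(10,18,26,68):print(z,(proj(S,[571.6,344.8,z])-[370,190])*10)
W=manip.get_calibration("wrist");im=manip.camera("wrist");cv2.imwrite("pics/w6.png",im[:,:,::-1]);np.savez('w6.npz',**W)
for X in([451.7,339.4,68],[571.6,344.8,72],[571.6,344.8,14]):print(proj(W,X))
im=manip.camera("top");cv2.imwrite("pics/t6.png",im[:,:,::-1])
E
```

```text
{'clock': 11.5, 'q': [24.86, 25.69, 76.98, -0.01, 77.38, -68.4], 'tool_pos': [451.69, 338.7, 148.98], 'tool_rot': [-144.05, 89.95, -140.79], 'contact_force': [0.43, -1.07, 0.16], 'width': 85.72}
[[-0.001 -0.057  0.998]
 [-0.001  0.998  0.057]
 [-1.    -0.001 -0.001]]
10 [269.35621167 350.48162162]
18 [273.5128378  333.11037148]
26 [277.71259662 315.55886252]
68 [300.49634014 220.34170928]
[325.70016334 234.70327305]
[323.81064507 376.60165171]
[323.99844111 338.22132877]
```

View pics/w6.png

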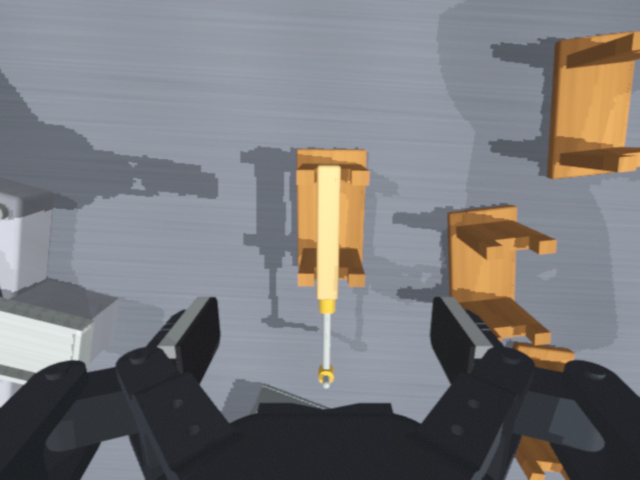

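View pics/t6.png

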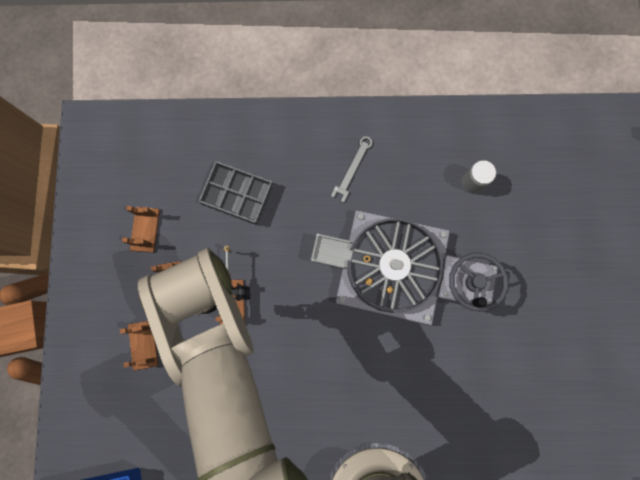

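Call:
move_arm([
  [[0.03,0.001,0],0,0.1],
  [[0.065,0.001,0],0,0.3],
  [[0.085,0.001,0],0,0.4],
  [[0.098,0.001,0],0,0.5],
  [[0.098,0.001,0],0,0.8],
  [[0.098,0.001,0],0,1],
  [[0.098,0.001,0],0,1],
  [[0.098,0.001,0],0,1],
], force=60)

```text
clock: 12.6
tool_pos: [451.8, 340.5, 51.6]
tool_rot: [21.0, 90.0, 24.3]
contact_force: [0.6, -0.1, 0.3]
width: -0.0
```

```bash
python3 - <<'E'
from h import *
s=manip.read_state();print({k:np.round(v,2).tolist() for k,v in s.items() if k in('clock','q','tool_pos','tool_rot','contact_force','width')})
W=manip.get_calibration("wrist");im=manip.camera("wrist");cv2.imwrite("pics/w7.png",im[:,:,::-1])
E
```

```text
{'clock': 12.6, 'q': [25.01, 31.87, 84.26, -0.0, 63.83, -68.27], 'tool_pos': [451.82, 340.48, 51.58], 'tool_rot': [20.99, 89.95, 24.28], 'contact_force': [0.63, -0.08, 0.26], 'width': -0.04}
```

View pics/w7.png

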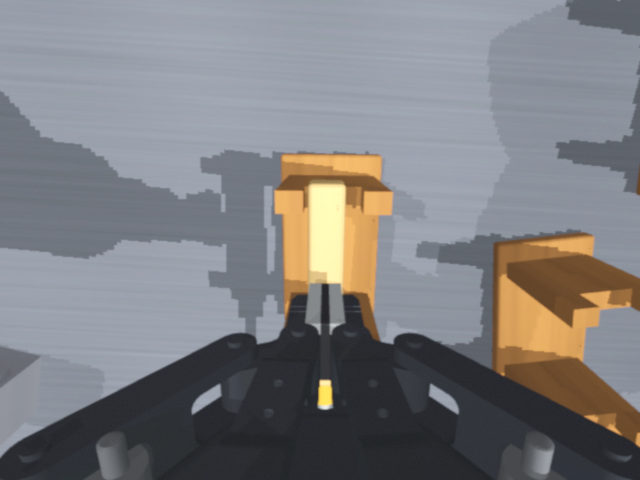

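```bash
python3 - <<'E'
from h import *
im=manip.camera("scene");cv2.imwrite("pics/s7.png",cv2.resize(im[150:240,330:430,::-1],None,fx=6.5,fy=6.5,interpolation=2))
W=manip.get_calibration("wrist")
for X in([402,338,76],[502,342,76],[451.8,340.5,51.6],[451.8,340.5,76],[463,340.5,60]):print(X,proj(W,X))
E
python3 -c "
import cv2
im=cv2.imread('pics/w7.png');cv2.imwrite('pics/w7c.png',cv2.resize(cv2.convertScaleAbs(im[160:430,220:430],alpha=1.8,beta=20),None,fx=2.2,fy=2.2,interpolation=2))"
```

```text
[402, 338, 76] [325.61328728 186.88500277]
[502, 342, 76] [321.88349285 389.12808991]
[451.8, 340.5, 51.6] [324.71037847 276.05362739]
[451.8, 340.5, 76] [324.70861074 296.27261046]
[463, 340.5, 60] [323.43777011 302.81022   ]
```

View pics/s7.png

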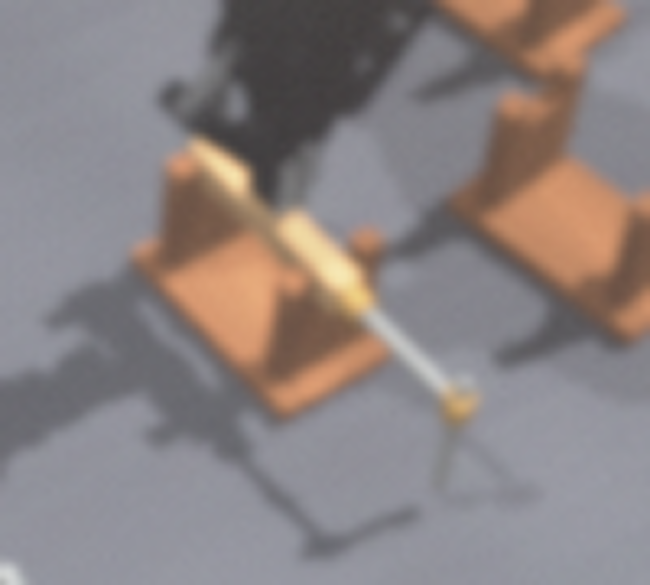

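View pics/w7c.png

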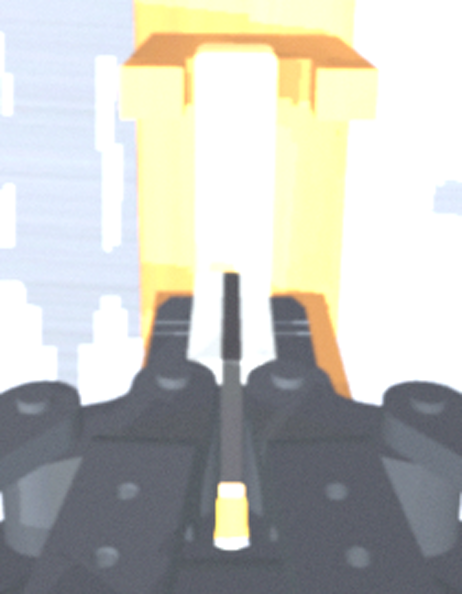

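Call:
move_arm([
  [[-0.015,0,0],0,1],
  [[-0.03,0,0],0,1],
  [[-0.03,0,0],0,1],
])

```text
clock: 13.08
tool_pos: [452.4, 340.8, 82.9]
tool_rot: [21.2, 89.8, 24.5]
contact_force: [-0.7, -0.3, 0.1]
width: 0.2
```

```bash
python3 - <<'E'
from h import *
s=manip.read_state();print({k:np.round(v,2).tolist() for k,v in s.items() if k in('clock','q','tool_pos','tool_rot','contact_force','width')})
im=manip.camera("scene");cv2.imwrite("pics/s8.png",cv2.resize(im[150:240,330:430,::-1],None,fx=6.5,fy=6.5,interpolation=2))
im=manip.camera("wrist");cv2.imwrite("pics/w8.png",im[:,:,::-1])
E
```

```text
{'clock': 13.08, 'q': [25.02, 29.67, 82.18, -0.0, 67.95, -68.28], 'tool_pos': [452.43, 340.79, 82.94], 'tool_rot': [21.17, 89.8, 24.47], 'contact_force': [-0.66, -0.25, 0.06], 'width': 0.25}
```

View pics/s8.png

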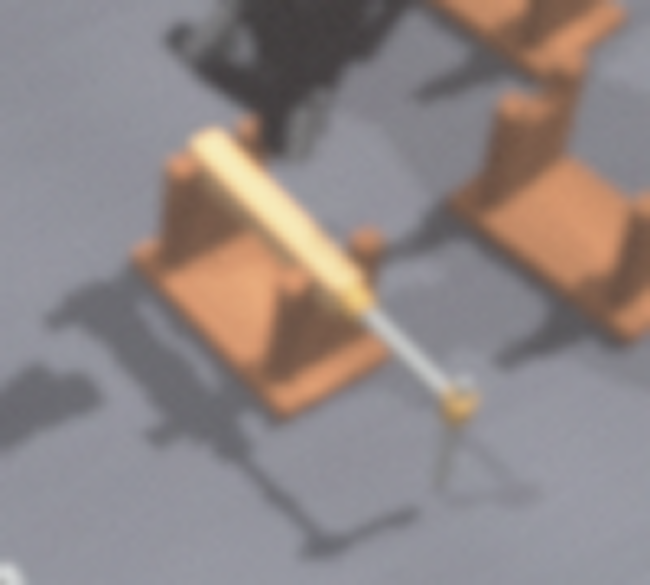

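View pics/w8.png

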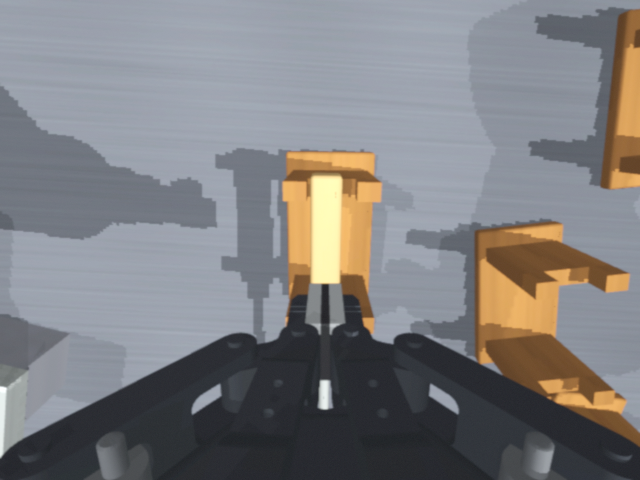

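```bash
python3 - <<'E'
from h import *
W=manip.get_calibration("wrist");s=manip.read_state();p=s['tool_pos']
for dx in(-11,0):
  for dz in(-10,0,10,20,30,40): print(dx,dz,proj(W,p+[dx,0,dz]).round(1), [ (proj(W,p+[dx,h,dz])-proj(W,p+[dx,-h,dz]))[0].round(1) for h in (5,)])
im=cv2.imread('pics/w8.png');cv2.imwrite('pics/w8c.png',cv2.resize(cv2.convertScaleAbs(im[250:420,250:400],alpha=1.5,beta=30),None,fx=3.5,fy=3.5,interpolation=2))
E
```

```text
-11 -10 [325.8 249.8] [np.float64(18.5)]
-11 0 [325.8 255.8] [np.float64(19.4)]
-11 10 [325.9 262.4] [np.float64(20.5)]
-11 20 [326.  269.8] [np.float64(21.7)]
-11 30 [326.  278.2] [np.float64(23.0)]
-11 40 [326.1 287.6] [np.float64(24.6)]
0 -10 [324.6 268.8] [np.float64(18.2)]
0 0 [324.6 275.7] [np.float64(19.1)]
0 10 [324.6 283.3] [np.float64(20.1)]
0 20 [324.6 291.8] [np.float64(21.3)]
0 30 [324.6 301.3] [np.float64(22.6)]
0 40 [324.6 312.1] [np.float64(24.1)]
```

View pics/w8c.png

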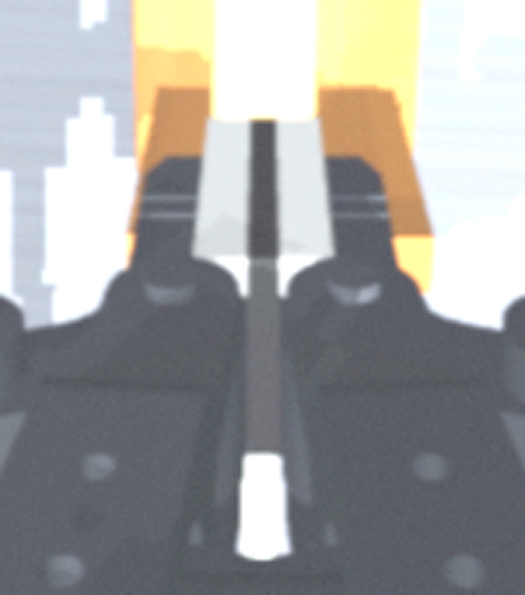

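Call:
move_arm([
  [[0,0,0],0,0],
  [[0,0,0],0,0],
  [[0.02,0,0],0,0.1],
  [[0.04,0,0],0,0.3],
  [[0.055,0,0],0,0.4],
  [[0.065,0,0],0,0.5],
  [[0.065,0,0],0,0.7],
  [[0.065,0,0],0,1],
  [[0.065,0,0],0,1],
  [[0.065,0,0],0,1],
], force=60)

```text
clock: 14.42
tool_pos: [451.8, 340.5, 16.5]
tool_rot: [24.4, 90.0, 27.7]
contact_force: [0.1, -0.5, 1.8]
width: 15.5
```

```bash
python3 - <<'E'
from h import *
s=manip.read_state();print({k:np.round(v,2).tolist() for k,v in s.items() if k in('clock','q','tool_pos','tool_rot','contact_force','width')})
im=manip.camera("scene");cv2.imwrite("pics/s9.png",cv2.resize(im[150:240,330:430,::-1],None,fx=6.5,fy=6.5,interpolation=2))
im=manip.camera("wrist");cv2.imwrite("pics/w9.png",im[:,:,::-1])
E
```

```text
{'clock': 14.42, 'q': [25.01, 34.56, 86.25, 0.0, 59.14, -68.27], 'tool_pos': [451.85, 340.5, 16.55], 'tool_rot': [24.44, 89.96, 27.72], 'contact_force': [0.08, -0.52, 1.81], 'width': 15.53}
```

View pics/s9.png

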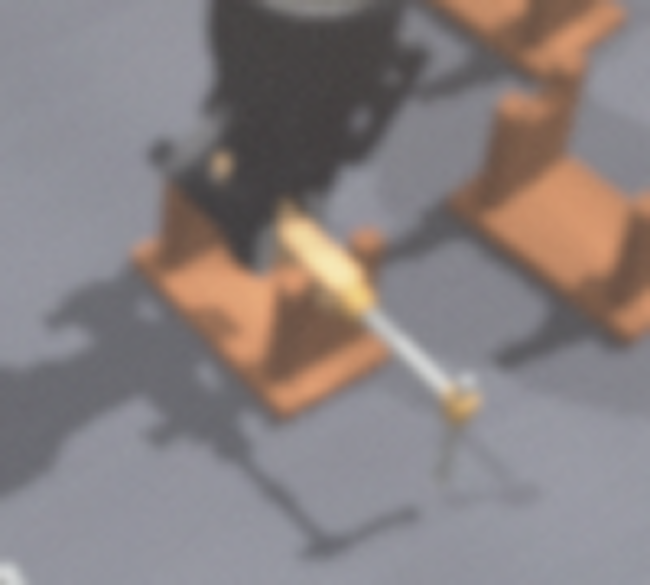

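View pics/w9.png

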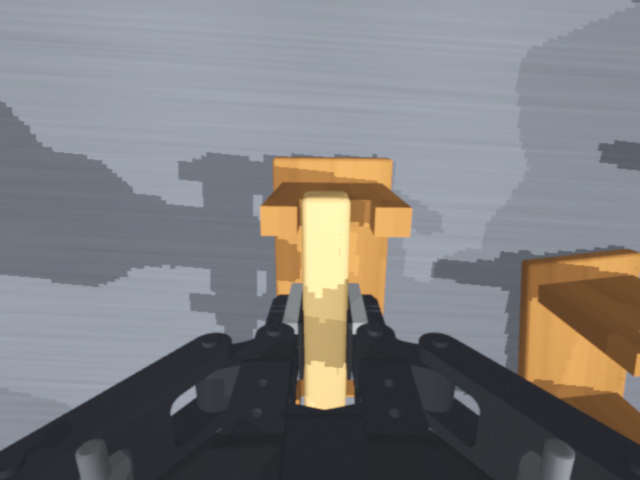

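Call:
move_arm([
  [[-0.01,0,0],0,1],
  [[-0.03,0,0],0,1],
  [[-0.06,0,0],0,1],
  [[-0.092,-0.005,-0.001],0,1],
  [[-0.092,-0.03,-0.005],0,1],
  [[-0.092,-0.065,-0.01],0,1],
  [[-0.092,-0.105,-0.016],0,1],
  [[-0.092,-0.145,-0.022],0,1],
  [[-0.092,-0.185,-0.028],0,1],
  [[-0.092,-0.225,-0.034],0,1],
  [[-0.092,-0.265,-0.04],0,1],
  [[-0.092,-0.305,-0.046],0,1],
  [[-0.092,-0.328,-0.049],0,1],
  [[-0.092,-0.341,-0.051],0,1],
  [[-0.092,-0.341,-0.051],0,1],
  [[-0.092,-0.341,-0.051],0,1],
])

```text
clock: 16.52
tool_pos: [420.3, -2.3, 108.2]
tool_rot: [79.6, 90.0, 83.0]
contact_force: [0.6, 0.2, -1.5]
width: 15.2
```

```bash
python3 - <<'E'
from h import *
s=manip.read_state();print({k:np.round(v,2).tolist() for k,v in s.items() if k in('clock','q','tool_pos','tool_rot','contact_force','width')})
im=manip.camera("scene");cv2.imwrite("pics/s10f.png",im[:,:,::-1]);cv2.imwrite("pics/s10.png",cv2.resize(im[190:310,190:350,::-1],None,fx=5,fy=5,interpolation=2))
im=manip.camera("top");cv2.imwrite("pics/t10f.png",im[:,:,::-1]);cv2.imwrite("pics/t10.png",cv2.resize(im[200:340,300:460,::-1],None,fx=5,fy=5,interpolation=2)[:600])
E
```

```text
{'clock': 16.52, 'q': [-16.55, 15.05, 102.35, 0.01, 62.61, -109.88], 'tool_pos': [420.27, -2.28, 108.21], 'tool_rot': [79.65, 89.99, 82.97], 'contact_force': [0.59, 0.18, -1.54], 'width': 15.2}
```

View pics/s10.png

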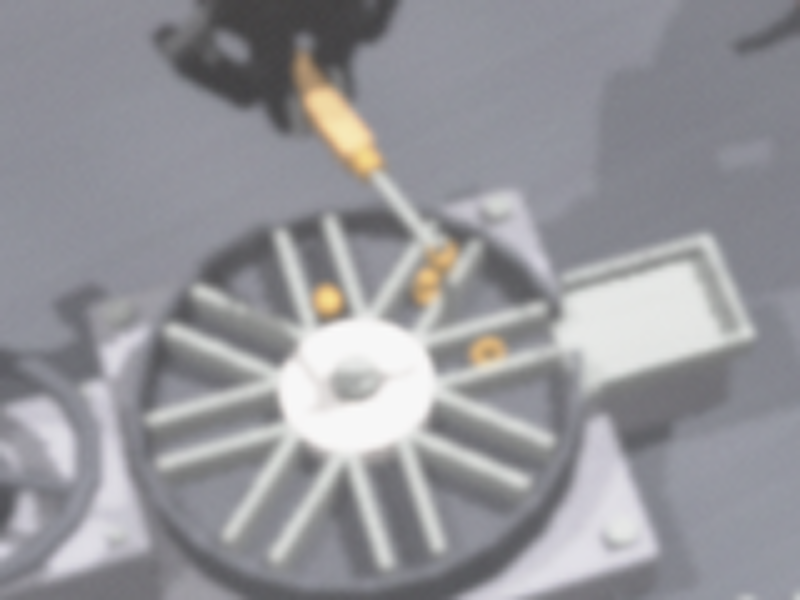

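View pics/t10.png

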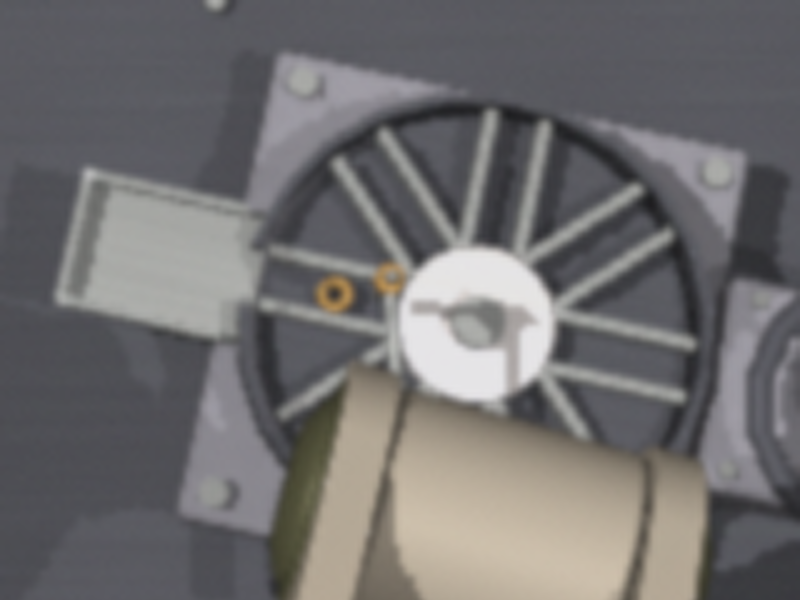

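```bash
cat >> h.py <<'E'
c0=np.array([529.8,-44.]);_y=np.radians(-12.7)
ux=np.array([np.cos(_y),np.sin(_y)]);uy=np.array([-ux[1],ux[0]])
def idx(P): return np.round([(P[:2]-c0)@ux,(P[:2]-c0)@uy],1)
def tri(a,b):
    (o1,d1),(o2,d2)=a,b
    d1/=np.linalg.norm(d1);d2/=np.linalg.norm(d2)
    A=np.stack([d1,-d2],1);x=np.linalg.lstsq(A,o2-o1,rcond=None)[0]
    p,q=o1+d1*x[0],o2+d2*x[1];return (p+q)/2,np.linalg.norm(p-q)
E
python3 - <<'E'
from h import *
T=manip.get_calibration("top");S=manip.get_calibration("scene")
a=(300+(390.5)/5-.5,200+(278.5)/5-.5);b=(190+442.5/5-.5,190+255.5/5-.5)
P,g=tri(ray(T,*a),ray(S,*b));print(P,g,idx(P))
for z in(155,160,165):
    print(z,at(T,*a,z),idx(at(T,*a,z)),at(S,*b,z),idx(at(S,*b,z)))
print(shift([0,0,0]))
E
```

```text
[539.76231      3.34474841 162.62257411] 0.09556807674488615 [-0.7 48.4]
155 [540.73078981   2.51965017 155.        ] [ 0.4 47.8] [535.01775285   5.50272855 155.        ] [-5.8 49.4]
160 [540.08156837   3.0327825  160.        ] [-0.3 48.1] [538.144666     4.11490075 160.        ] [-2.4 48.8]
165 [539.43234692   3.54591483 165.        ] [-1.1 48.5] [541.27157915   2.72707296 165.        ] [ 0.9 48.1]
[ 108.19033012   26.807564   -419.3906599 ]
```

Call:
move_arm([
  [[0,-0.002,0],0,1],
  [[0.01,-0.002,0],0,1],
  [[0.02,-0.002,0],0,1],
  [[0.03,-0.002,0],0,1],
  [[0.036,-0.002,0],0,1],
  [[0.036,-0.002,0],0,1],
  [[0.036,-0.002,0],0,1],
])

```text
clock: 17.5
tool_pos: [420.6, -5.0, 72.3]
tool_rot: [-18.7, 90.0, -15.4]
contact_force: [0.3, -0.5, -0.7]
width: 15.1
```

```bash
python3 - <<'E'
from h import *
s=manip.read_state();print({k:np.round(v,2).tolist() for k,v in s.items() if k in('clock','tool_pos','tool_rot','contact_force','moment','width')})
im=manip.camera("scene");cv2.imwrite("pics/s11.png",cv2.resize(im[210:290,220:320,::-1],None,fx=7,fy=7,interpolation=2))
im=manip.camera("top");cv2.imwrite("pics/t11.png",cv2.resize(im[230:300,340:420,::-1],None,fx=8,fy=8,interpolation=2))
E
```

```text
{'clock': 17.5, 'tool_pos': [420.58, -5.01, 72.28], 'tool_rot': [-18.67, 89.98, -15.39], 'contact_force': [0.35, -0.53, -0.72], 'moment': [-0.02, 0.05, -0.03], 'width': 15.13}
```

View pics/s11.png

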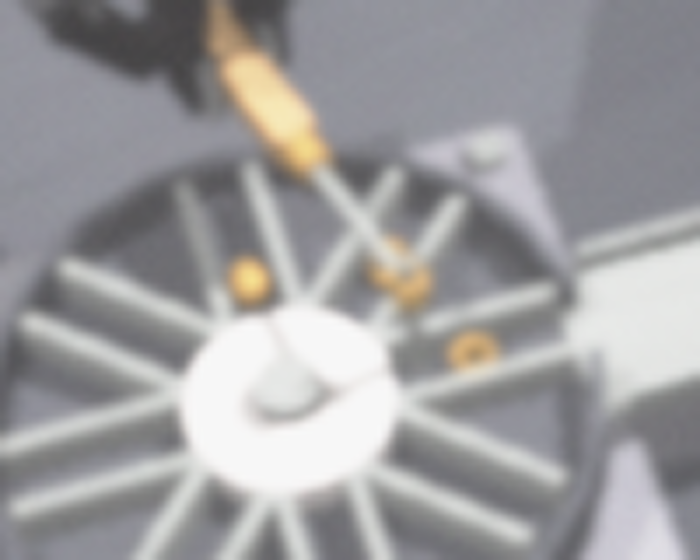

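View pics/t11.png

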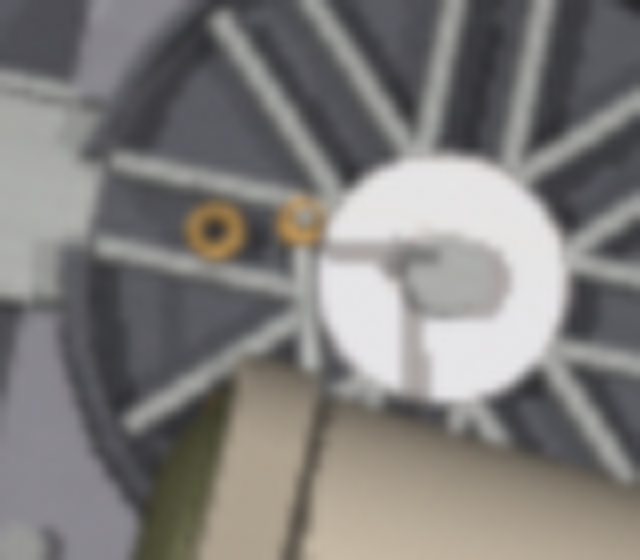

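Call:
move_arm([
  [[0.002,0,0],0,1],
  [[0.004,0,0],0,1],
  [[0.004,0,0],0,1],
])

```text
clock: 17.98
tool_pos: [420.3, -4.9, 68.0]
tool_rot: [156.0, 90.0, 159.3]
contact_force: [-0.8, 0.2, -0.1]
width: 14.8
```

Call:
move_arm([
  [[0.001,0,0],0,1],
  [[0.002,0,0],0,1],
  [[0.002,0,0],0,1],
])

```text
clock: 18.35
tool_pos: [420.4, -5.0, 66.1]
tool_rot: [152.4, 90.0, 155.7]
contact_force: [-0.4, 0.5, -1.0]
width: 14.9
```

Call:
move_arm([
  [[0.001,0,0],0,1],
  [[0.001,0,0],0,1],
])

```text
clock: 18.6
tool_pos: [420.4, -5.0, 65.1]
tool_rot: [166.1, 90.0, 169.3]
contact_force: [-0.5, 0.5, -0.8]
width: 15.2
```

Call:
move_arm([
  [[0.001,0,0],0,1],
  [[0.001,0,0],0,1],
])

```text
clock: 18.85
tool_pos: [420.5, -5.0, 64.2]
tool_rot: [-18.8, 90.0, -15.6]
contact_force: [-0.6, 0.1, 0.7]
width: 15.0
```

```bash
python3 - <<'E'
from h import *
s=manip.read_state();print({k:np.round(v,3).tolist() for k,v in s.items() if k in('clock','tool_pos','contact_force','moment','width')})
im=manip.camera("scene");cv2.imwrite("pics/s12.png",cv2.resize(im[210:290,220:320,::-1],None,fx=7,fy=7,interpolation=2))
s=manip.read_state();print({k:np.round(v,3).tolist() for k,v in s.items() if k in('clock','tool_pos','contact_force','moment','width')})
E
```

```text
{'clock': 18.85, 'tool_pos': [420.465, -5.003, 64.157], 'contact_force': [-0.625, 0.083, 0.699], 'moment': [0.002, -0.02, -0.043], 'width': 15.036}
{'clock': 18.9, 'tool_pos': [420.46, -4.975, 64.195], 'contact_force': [-1.02, -0.017, 0.491], 'moment': [0.016, -0.045, -0.037], 'width': 15.099}
```

View pics/s12.png

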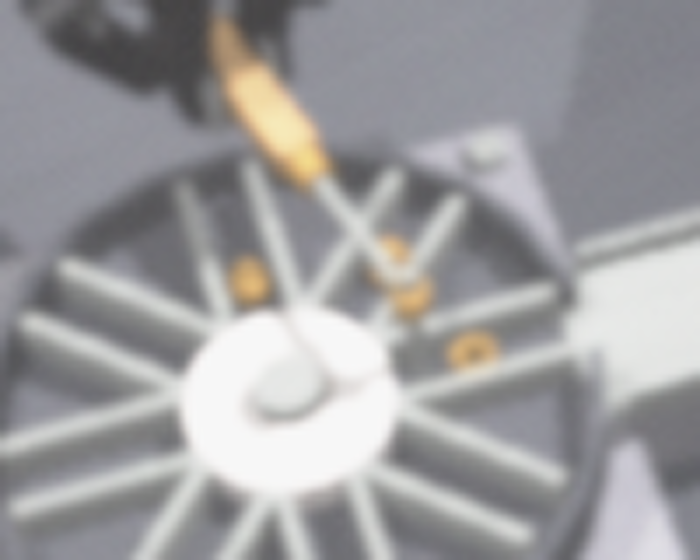

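Call:
move_arm([
  [[0.001,0,0],0,1],
  [[0.001,0,0],0,1],
])

```text
clock: 19.15
tool_pos: [420.6, -5.0, 63.2]
tool_rot: [-16.3, 90.0, -13.0]
contact_force: [-0.0, 0.1, 2.5]
width: 15.2
```

```bash
python3 - <<'E'
from h import *
s=manip.read_state();print({k:np.round(v,3).tolist() for k,v in s.items() if k in('clock','tool_pos','contact_force','moment','width')})
E
```

```text
{'clock': 19.15, 'tool_pos': [420.599, -5.007, 63.233], 'contact_force': [-0.027, 0.052, 2.463], 'moment': [0.02, -0.162, 0.025], 'width': 15.244}
```

Call:
move_arm([
  [[-0.0035,0,0],0,1],
  [[-0.0035,0.0048,0.0014],0,1],
  [[-0.0035,0.0096,0.0027],0,1],
  [[-0.0035,0.0144,0.0041],0,1],
  [[-0.0035,0.0192,0.0055],0,1],
  [[-0.0035,0.024,0.0069],0,1],
  [[-0.0035,0.0288,0.0082],0,1],
  [[-0.0035,0.0336,0.0096],0,1],
  [[-0.0035,0.0384,0.011],0,1],
  [[-0.0035,0.0384,0.011],0,1],
])

```text
clock: 20.4
tool_pos: [429.2, 34.3, 66.6]
tool_rot: [12.5, 90.0, 15.8]
contact_force: [-0.9, 0.3, -1.0]
width: 14.9
```

```bash
python3 - <<'E'
from h import *
s=manip.read_state();print({k:np.round(v,3).tolist() for k,v in s.items() if k in('clock','tool_pos','contact_force','moment','width')})
im=manip.camera("top");cv2.imwrite("pics/t13f.png",im[:,:,::-1]);cv2.imwrite("pics/t13.png",cv2.resize(im[230:300,310:420,::-1],None,fx=7,fy=7,interpolation=2))
E
```

```text
{'clock': 20.4, 'tool_pos': [429.245, 34.317, 66.622], 'contact_force': [-0.937, 0.25, -1.027], 'moment': [-0.027, 0.072, -0.024], 'width': 14.882}
```

View pics/t13.png

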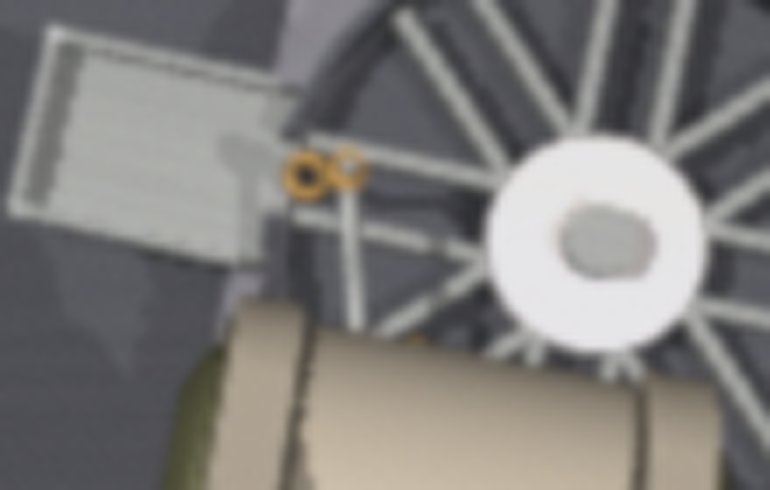

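Call:
move_arm([
  [[0,0.0048,0.0014],0,1],
  [[0,0.0096,0.0027],0,1],
  [[0,0.0144,0.0041],0,1],
  [[0,0.0192,0.0055],0,1],
  [[0,0.024,0.0069],0,1],
  [[0,0.0288,0.0082],0,1],
  [[0,0.0336,0.0096],0,1],
  [[0,0.0384,0.011],0,1],
  [[0,0.0432,0.0124],0,1],
  [[0,0.0461,0.0132],0,1],
  [[0,0.0461,0.0132],0,1],
])

```text
clock: 21.82
tool_pos: [439.7, 81.0, 66.6]
tool_rot: [-20.5, 90.0, -17.2]
contact_force: [0.2, -0.0, -0.7]
width: 14.8
```

```bash
python3 - <<'E'
from h import *
s=manip.read_state();print({k:np.round(v,3).tolist() for k,v in s.items() if k in('clock','tool_pos','contact_force','moment','width')})
im=manip.camera("top");cv2.imwrite("pics/t14f.png",im[:,:,::-1]);cv2.imwrite("pics/t14.png",cv2.resize(im[230:300,310:420,::-1],None,fx=7,fy=7,interpolation=2))
E
```

```text
{'clock': 21.825, 'tool_pos': [439.749, 80.95, 66.616], 'contact_force': [0.225, -0.006, -0.701], 'moment': [0.022, 0.045, 0.025], 'width': 14.797}
```

View pics/t14.png

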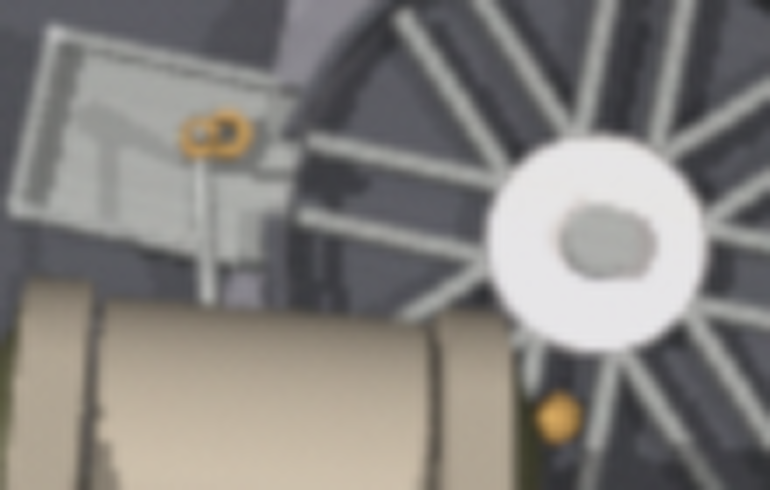

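```bash
python3 - <<'E'
from h import *
T=manip.get_calibration("top");S=manip.get_calibration("scene")
im=manip.camera("scene");cv2.imwrite("pics/s14.png",cv2.resize(im[200:280,270:370,::-1],None,fx=7,fy=7,interpolation=2))
for p,z in(((232,133),71),((202,136),122)):
    P=at(T,310+(p[0]+.5)/7-.5,230+(p[1]+.5)/7-.5,z);print(P,idx(P))
E
```

```text
[567.6075055   74.09533802  71.        ] [ 10.9 123.5]
[559.40691846  85.4059986  122.        ] [  0.4 132.7]
```

View pics/s14.png

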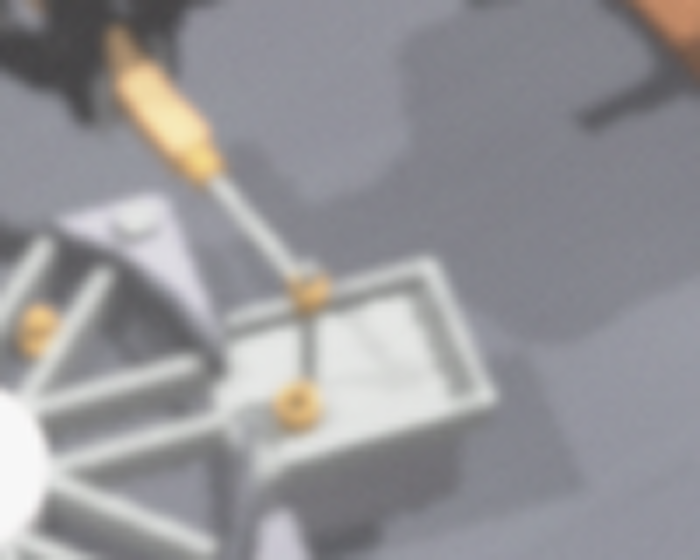

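```bash
python3 - <<'E'
from h import *
S=manip.get_calibration("scene")
for p in ((298,404),(297,398)):
    P=at(S,270+(p[0]+.5)/7-.5,200+(p[1]+.5)/7-.5,71);print(P,idx(P))
E
```

```text
[569.58673924  75.05495126  71.        ] [ 12.6 124.9]
[567.29984147  76.06327906  71.        ] [ 10.2 125.4]
```

Call:
move_arm([
  [[0,0.0025,-0.0013],0,1],
  [[0,0.005,-0.0027],0,1],
  [[-0.01,0.005,-0.003],0,1],
  [[-0.025,0.005,-0.003],0,1],
  [[-0.042,0.008,-0.002],0,1],
  [[-0.042,0.025,0.002],0,1],
  [[-0.042,0.055,0.005],0,1],
  [[-0.042,0.09,0.009],0,1],
  [[-0.042,0.13,0.013],0,1],
  [[-0.042,0.17,0.018],0,1],
  [[-0.042,0.21,0.022],0,1],
  [[-0.042,0.24,0.025],0,1],
  [[-0.042,0.2565,0.0267],0,1],
  [[-0.03,0.2583,0.0269],0,1],
  [[-0.01,0.2583,0.0269],0,1],
  [[0.01,0.2583,0.0269],0,1],
  [[0.02,0.2583,0.0269],0,1],
  [[0.02,0.2583,0.0269],0,1],
  [[0.02,0.2583,0.0269],0,1],
])

```text
clock: 24.3
tool_pos: [452.2, 340.1, 47.3]
tool_rot: [18.9, 89.9, 22.1]
contact_force: [-0.5, -0.1, -1.1]
width: 15.0
```

```bash
python3 - <<'E'
from h import *
s=manip.read_state();print({k:np.round(v,3).tolist() for k,v in s.items() if k in('clock','tool_pos','contact_force','moment','width')})
print(shift([451.85,340.5,16.55]))
im=manip.camera("scene");cv2.imwrite("pics/s15f.png",im[:,:,::-1]);cv2.imwrite("pics/s15.png",cv2.resize(im[150:280,270:430,::-1],None,fx=4.6,fy=4.6,interpolation=2))
im=manip.camera("wrist");cv2.imwrite("pics/w15.png",im[:,:,::-1])
E
```

```text
{'clock': 24.3, 'tool_pos': [452.196, 340.1, 47.265], 'contact_force': [-0.502, -0.068, -1.119], 'moment': [-0.022, 0.023, -0.033], 'width': 15.012}
[30.71523695  0.40839207 -0.35385779]
```

View pics/s15.png

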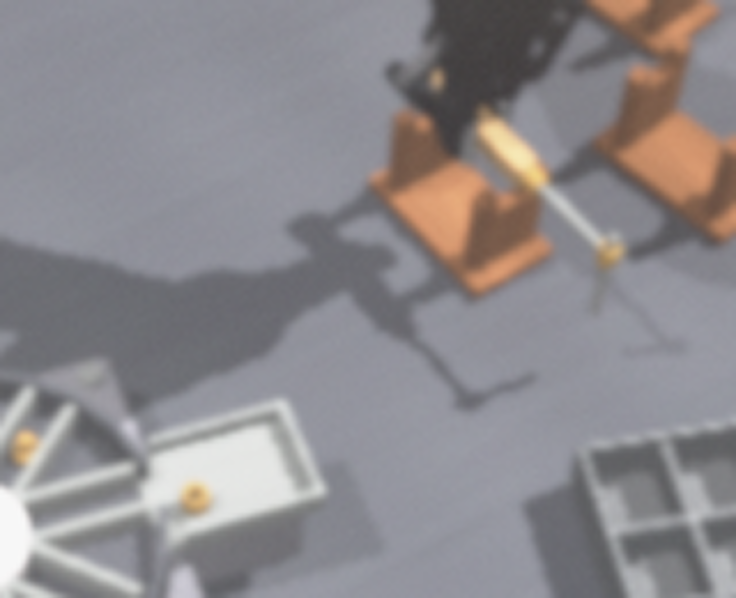

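View pics/w15.png

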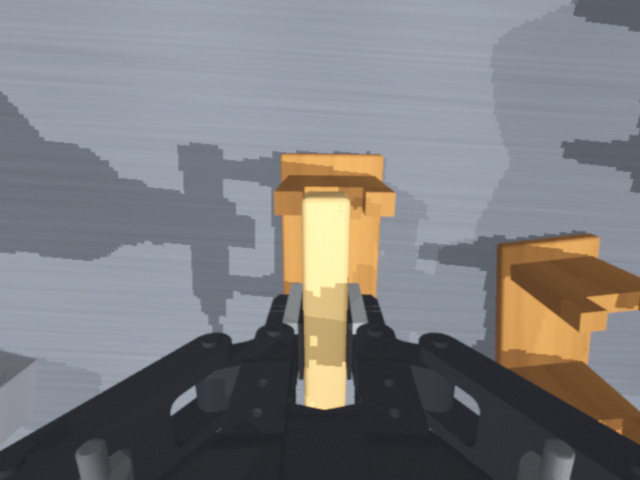

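Call:
move_arm([
  [[0.01,0.0004,-0.0004],0,1],
  [[0.02,0.0004,-0.0004],0,1],
  [[0.027,0.0004,-0.0004],0,1],
  [[0.0305,0.0004,-0.0004],0,1],
  [[0.0305,0.0004,-0.0004],0,1],
  [[0.0305,0.0004,-0.0004],0,0.7],
  [[0.0305,0.0004,-0.0004],0,0.4],
  [[0.0305,0.0004,-0.0004],0,0.2],
  [[0.0305,0.0004,-0.0004],0,0],
  [[0.0305,0.0004,-0.0004],0,0],
  [[0.01,0.0004,-0.0004],0,0],
  [[-0.02,0.0004,-0.0004],0,0],
  [[-0.06,0.0004,-0.0004],0,0],
  [[-0.1,0.0004,-0.0004],0,0],
  [[-0.12,-0.03,-0.03],0,0],
  [[-0.13,-0.03,-0.07],0,0],
  [[-0.13,-0.03,-0.07],0,0],
], force=20)

```text
clock: 26.52
tool_pos: [382.0, 306.1, 177.8]
tool_rot: [25.3, 89.9, 28.6]
contact_force: [-0.1, -0.6, 0.5]
width: 85.0
```

```bash
python3 - <<'E'
from h import *
s=manip.read_state();print({k:np.round(v,3).tolist() for k,v in s.items() if k in('clock','tool_pos','contact_force','moment','width')})
im=manip.camera("scene");cv2.imwrite("pics/s16f.png",im[:,:,::-1]);cv2.imwrite("pics/s16.png",cv2.resize(im[150:280,270:430,::-1],None,fx=4.6,fy=4.6,interpolation=2))
im=manip.camera("wrist");cv2.imwrite("pics/w16.png",im[:,:,::-1])
im=manip.camera("top");cv2.imwrite("pics/t16.png",im[:,:,::-1])
T=manip.get_calibration("top");S=manip.get_calibration("scene")
for nm,C,r in(("top",T,(300,450,230,300)),("scene",S,(230,330,220,290))):
    f=manip.camera(nm)[:,:,::-1];x0,x1,y0,y1=r;a=f[y0:y1,x0:x1].astype(int);m=(a[:,:,2]-a[:,:,0]>60).astype(np.uint8)
    n,l,st,c=cv2.connectedComponentsWithStats(m)
    for i in range(1,n):
        if st[i,4]>5: P=at(C,*(c[i]+[x0,y0]),71);print(nm,st[i,4],idx(P))
E
```

```text
{'clock': 26.525, 'tool_pos': [382.021, 306.148, 177.784], 'contact_force': [-0.074, -0.619, 0.487], 'moment': [0.011, 0.0, -0.002], 'width': 84.953}
top 25 [ 10.1 125.3]
top 30 [-50.1  50. ]
top 30 [-58.4   0.1]
scene 20 [-48.1  48.8]
scene 26 [-55.6  -0.4]
scene 25 [ 13.3 124.2]
```

View pics/s16.png

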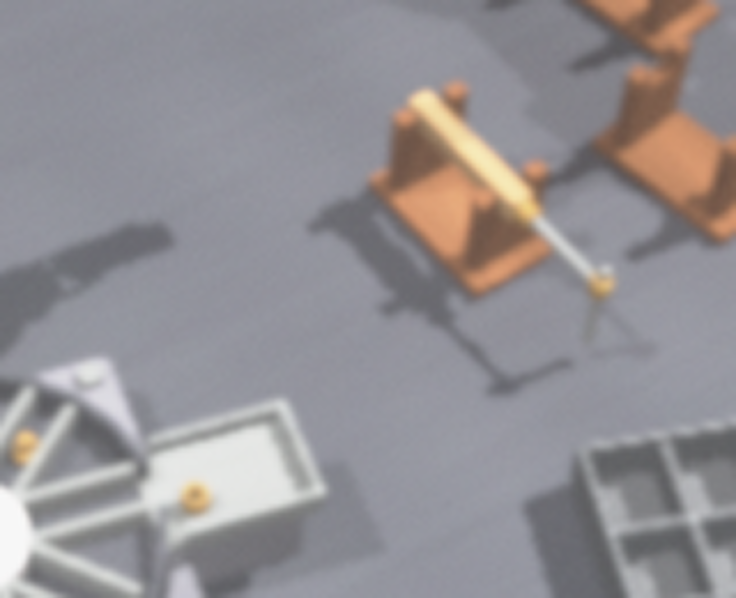

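View pics/w16.png

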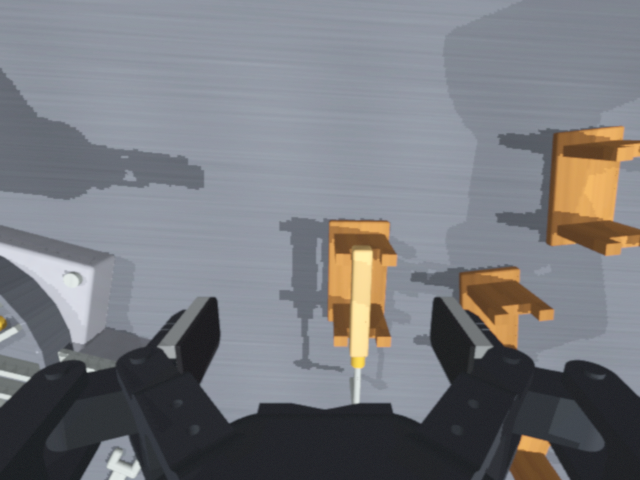

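View pics/t16.png

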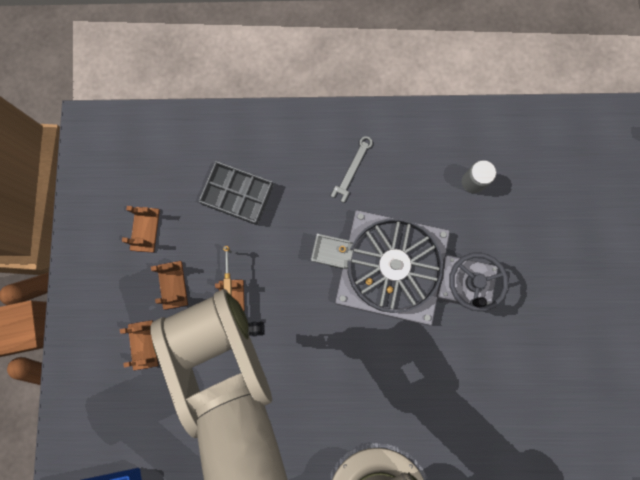

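```bash
python3 -c "
from cell import manip
print(manip.finish_job())"
```

```text
the job is handed in; nothing more can be done
None
```

The job is handed in: the bush is on the landing plate, the pick is back in its cradle, and the run took about 27 s of the 72 s. No verdict was reported, so the results below are from my own checks.

- **Indexing:** I turned the handwheel two full clockwise turns. That brought the bush to the gap, measured at about x = -1 mm, y = 65 mm in the indexer frame.
- **Feeling the depth:** I lowered the hook into the pocket behind the bush until it touched the floor at about 2.5 N. The tip is about 56 mm below the handle's centre line. I then raised it about 3.5 mm for the drag.
- **Final position, both cameras:** The bush is at x ≈ 10–13 mm, y ≈ 124–125 mm. The plug and stud are still in their pockets, and the pick lies in both notches where it started. The bystanders look unmoved in the pictures, and the gripper is clear of everything.

Three things did not go as expected:
- **Finger length:** The fingertips sit roughly 35 mm further back than the reported TCP. My first grasp of the pick therefore closed above its handle, and the wheel handle was held only near its top. I regrasped the pick lower and it held.
- **Bush slipped off the hook:** Past the pocket, the bush slid round the hook and stopped about 11 mm off the centre line and only about 8 mm past the near limit (116 mm). That is inside the limits, so I left it there.
- **Width reading:** The gripper reported 15.5 mm on the 22 mm wheel handle, which fits that high grip on its rounded top.

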